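# Build and square up an interlocked tier of cartons on a pallet

## Robot

A 7-joint arm with a two-finger parallel gripper is mounted at the origin on a cart in front of the work surface, level with it; the furniture and walls round the work are solid. World frame = base frame: x ahead of the robot, y to its left, z up, the work surface at z = 0. Lengths are in mm, angles in rad, forces in N, time in s.
With the tool pointing down it reaches from about 400 to 900 mm from the base axis. Payload 5.5 kg.
Tool frame: the origin (TCP) lies midway between the tips of the shut fingers; the grasp point (between the pads) lies 19 mm behind it; z points along the fingers, y is the line along which they close (so a half turn about z gives the same grasp; the last joint's range is limited). The gripper opens to 92 mm and grips with 3 to 60 N. Pads are 19 mm wide; open, the fingers measure 130 mm over their backs; the gripper's body (75 mm by 190 mm) begins 47 mm behind the grasp point.
Start: joints at [-1.037, 0.501, -0.427, 1.55, 0.221, 1.138, -0.21], TCP at [173.838, 626.323, 226.729] pointing down, gripper open.
Joint ranges: [-2.88, 2.88], [-0.31, 2.03], [-1.54, 1.56], [0.2, 2.42], [-1.41, 4.55], [0.19, 2.02], [-2.57, 2.57]. Speed limits (rad/s): [2.57, 2.57, 3.14, 3.14, 3.14, 3.14, 3.14].

## Interface

Orientations are given as a rotation vector (axis times angle).
In Python, from workcell import bot, snapshot gives the robot as it stands. The module is installed in compiled form; this text tells all that it offers.
- The arm moves only by the shell command python3 -m pendant 'ROWS' [FORCE]. ROWS is JSON, a list that holds one entry, the list of rows, each a list of 5 numbers: the opening, from 0 (shut) to 1 (fully open), then the shift along the tool's x, y, z in mm, then the turn about the tool's z in degrees. A call has 1 to 8 rows; each row is the pose to reach, as a shift and turn from the pose commanded when the call began, along the tool's axes at that moment; what a row does not reach only later rows make up. A row lasts 1/12 s, in which the tool goes at most 41.7 mm and 7.16 degrees, less where a joint would pass 70% of its speed; a pose out of reach is approached as far as the arm can. A call with a gripper value outside its range is refused whole. The fingers move at their own pace and stop on an object; FORCE is the grip in N (left out, the last holds). Time passes only in rows, so rows that repeat a pose let the fingers close. It gives the time, the measured TCP pose, the force, the opening and the grip force at its end, in the units of the state.
- bot.get_obs(): the state, without advancing time (a new reading comes with each control period).
- snapshot(name): name is "scene" or "top" or "wrist"; returns a dict with "img" (400x640x3 uint8, red, green, blue), "K" (3x3 intrinsics, pixels), "R" (3x3) and "t" (3): a world point X has camera coordinates R X + t. Camera axes: x right, y down, z forward; pixel columns grow to the right and rows downward; lengths in mm; the calibration is good to about 2 mm. The wrist camera is an equidistant fisheye: a pixel r from the principal point sees the ray r / f radians off the axis. A picture is of the moment at which its call begins. There is no depth.
- bot.finish_job(): hands the job in; it is judged then, once.
The state is a dict: "time": time; "qpos": joint angles; "joint_velocities": joint speeds; "joint_efforts": joint torques, N m; "ee_pos": TCP position; "tcp_rot": TCP orientation; "ft_force": force on the tool from outside, world axes, zero at the start; "moment": the same for the moment, N m; "finger_gap": finger opening in mm; "grip_force": force on a finger pad.
Only numpy, scipy, OpenCV 4.12 (cv2) and the standard library are available. Lean on these libraries where they do the work, as an engineer would, in place of code of your own. Each camera call takes 0.05 s, during which the arm holds its last target. There are 200 camera calls.

## Task

Build one interlocked tier from all the cartons on the small pallet, packed into the corner of its two rails: two cartons end to end along the back rail, then three side by side turned a quarter in front of them, then any that are left in a front course end to end like the back one, beginning at the left rail. Take the straightedge by its grip and push the cartons together with it so that the tier is closed up square against both rails without gaps, and then stand the straightedge back upright on the bench, off the pallet. Leave the other things on the bench where they are.

Things in the scene. Friction and masses are not known exactly. Their poses are not given: they have to be found in the camera images.
- carton_1_mid (a point): Centre (half-way up) of a small closed cardboard carton, 60 x 40 x 34 mm (long, wide, high), about 0.09 kg, with a strip of pale paper tape along the middle of its top; its x axis runs along the 60 mm side, y along the 40 mm side, z up. Five to seven alike stand on the bench at the robot's left, at any yaw.
- carton_2_mid (a point): Centre of another such carton (2 of at most 7); may be absent.
- carton_3_mid (a point): Centre of another such carton (3 of at most 7); may be absent.
- carton_4_mid (a point): Centre of another such carton (4 of at most 7); may be absent.
- carton_5_mid (a point): Centre of another such carton (5 of at most 7); may be absent.
- carton_6_mid (a point): Centre of another such carton (6 of at most 7); may be absent.
- carton_7_mid (a point): Centre of another such carton (7 of at most 7); may be absent.
- pallet: Small wooden pallet, screwed down at the robot's right, yaw within 0.15 rad. Origin on the bench under the middle of the deck; at yaw 0 x points away from the robot, y left. Flat deck 190 (x) x 212 (y) mm, upper face 56 mm above the bench. A back rail along its far (+x) edge and a left rail along its left (+y) edge, 15 mm thick, 16 mm higher than the deck; near and right edges open.
- corner (a point): Inner corner of the pallet's two rails at the level of the deck's upper face; axes as those of the pallet. The tier lies from here toward -x and -y.
- place_1 (a point): Where the centre of a carton is in the closed-up tier, 17 mm above the deck: back course, long side along the back rail, next to the left rail.
- place_2 (a point): Where the centre of a carton is in the closed-up tier, 17 mm above the deck: back course, end to end with the first, right of it.
- place_3 (a point): Where the centre of a carton is in the closed-up tier, 17 mm above the deck: middle course, turned a quarter (long side parallel to the left rail), next to the left rail.
- place_4 (a point): Where the centre of a carton is in the closed-up tier, 17 mm above the deck: middle course, like the one before, right of it (the middle one of three).
- place_5 (a point): Where the centre of a carton is in the closed-up tier, 17 mm above the deck: middle course, rightmost of three.
- place_6 (a point): Where the centre of a carton is in the closed-up tier, 17 mm above the deck: front course, long side parallel to the back rail as in the back course, next to the left rail.
- place_7 (a point): Where the centre of a carton is in the closed-up tier, 17 mm above the deck: front course, end to end with the one before, right of it.
- straightedge_mid (a point): Centre of the aluminium box section of the straightedge, 180 x 22 x 34 mm (long, thick, high), standing on edge on the bench between the pallet and the robot, about 0.24 kg. Its x axis runs along the 180 mm; both 180 x 34 mm faces are flat and alike (each 11 mm from this point). On top, over its middle, a wooden grip.
- grip_mid (a point): Centre of the straightedge's wooden grip: 96 mm long along the same x axis, 22 mm thick, 22 mm high, 55 mm above the straightedge's foot; 10 mm of air between it and the box section except for two studs 34 mm either side of the middle.
- jar: Bystander: white screw jar with a blue lid, 65 mm across, 88 mm high, behind the pallet at the right; origin under its middle.
- sanding_block: Bystander: brown sanding block, 62 x 100 x 34 mm, behind the cartons; origin under its middle.
- cork_pad: Bystander: flat oval cork pad, 48 x 60 x 9 mm, between the cartons and the vice; origin under its middle. The fixed bench vice (about 0.37 m ahead of the robot, 0.10 m to its left) and, beyond it, the tall desk fan (0.66 m ahead, 0.10 m left) stand between the cartons and the pallet.

How it is judged:
By the outcome, as a careful person would: the job done as asked, in the order asked, and still so for the second after the job is handed in, with the robot touching nothing.
Of carton_1, carton_2, carton_3, carton_4, carton_5, carton_6, carton_7 only 5 to 7 are there at a start; the rules pass over those that are not, and their reading is None.
At some moment in a run one of carton_1, carton_2, carton_3, carton_4, carton_5, carton_6, carton_7 may be knocked a few centimetres aside while the robot is not near it.
Once in a run the grip may slacken for a moment while it holds something.
It also fails if it takes over 210 s, if anything falls off the work surface, if the arm or the gripper's body presses on something with over 40 N, if the wrist force passes 120 N, or if a joint passes its speed limit or range.

## Working session

There is one attempt and no reset: what is moved stays moved. The work goes in short steps, Python scripts to look and compute and a shell command to move; the robot and the scene stay as the last step left them, time stands still between calls to the robot, and variables do not carry over. Pictures are saved under pics/ and viewed, at most 16 in all, crops included, and the job is handed in when it is done.

```bash
mkdir -p pics; ls; python3 - <<'E'
from workcell import bot, snapshot
import cv2, numpy as np
np.set_printoptions(precision=3,suppress=True)
for n in ["scene","top"]:
    s=snapshot(n); cv2.imwrite(f"pics/{n}0.png",s["img"][:,:,::-1]); np.savez(f"{n}0.npz",**s)
    print(n,s["K"],s["R"],s["t"])
o=bot.get_obs(); print(o)
E
```

```text
pics
scene [[458.685   0.    325.527]
 [  0.    458.685 203.769]
 [  0.      0.      1.   ]] [[-0.906 -0.422 -0.02 ]
 [-0.262  0.598 -0.757]
 [ 0.332 -0.681 -0.653]] [ 518.275  140.638 1626.538]
top [[403.607   0.    323.545]
 [  0.    403.607 198.96 ]
 [  0.      0.      1.   ]] [[ 0.016 -1.     0.016]
 [-0.998 -0.017 -0.065]
 [ 0.065 -0.015 -0.998]] [  41.659  539.232 1368.481]
{'time': 0.1, 'qpos': array([-1.037,  0.502, -0.427,  1.551,  0.221,  1.138, -0.21 ]), 'joint_velocities': array([ 0.   , -0.002, -0.002, -0.002,  0.001,  0.   , -0.002]), 'joint_efforts': array([ -0.011, -56.788,  -5.838, -27.992,  -0.069,   0.024,   0.   ]), 'ee_pos': array([173.799, 625.684, 225.79 ]), 'tcp_rot': array([-0.424, -3.113,  0.003]), 'ft_force': array([-0.473,  0.788,  0.041]), 'moment': array([ 0.009, -0.024,  0.002]), 'grip_force': 0.0, 'finger_gap': 91.72689774544375}
```

View pics/top0.png

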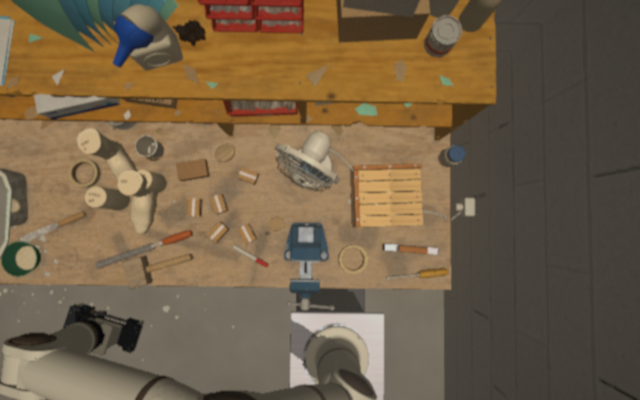

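View pics/scene0.png

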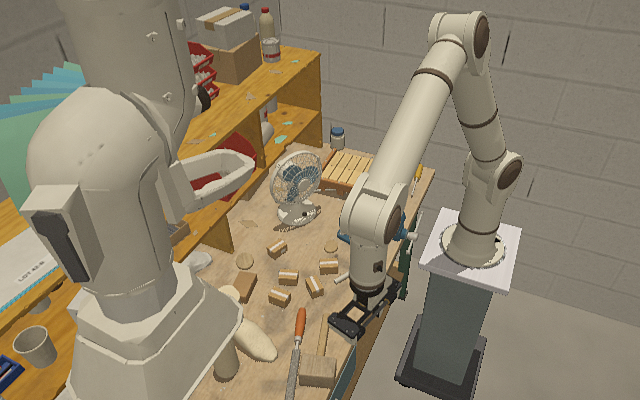

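```bash
cat > lib.py <<'E'
import numpy as np, cv2
from scipy.spatial.transform import Rotation as Ro
from workcell import bot, snapshot
np.set_printoptions(precision=2,suppress=True)
def snap(n,save=None):
    s=snapshot(n); s["fish"]=(n=="wrist")
    if save: cv2.imwrite(f"pics/{save}.png",s["img"][:,:,::-1]); 
    return s
def rays(s,uv):
    uv=np.atleast_2d(uv).astype(float); K=s["K"]
    p=(uv-K[:2,2])/[K[0,0],K[1,1]]
    if s["fish"]:
        th=np.linalg.norm(p,axis=1,keepdims=True)+1e-12
        d=np.hstack([p/th*np.sin(th),np.cos(th)])
    else: d=np.hstack([p,np.ones((len(p),1))])
    return -s["R"].T@s["t"], d@s["R"]
def onplane(s,uv,z):
    c,d=rays(s,uv); return c+d*((z-c[2])/d[:,2:])
def proj(s,X):
    X=np.atleast_2d(X); q=X@s["R"].T+s["t"]; K=s["K"]
    if s["fish"]:
        r=np.linalg.norm(q[:,:2],axis=1,keepdims=True); p=q[:,:2]/(r+1e-12)*np.arctan2(r,q[:,2:])
    else: p=q[:,:2]/q[:,2:]
    return p*[K[0,0],K[1,1]]+K[:2,2]
def tri(s1,u1,s2,u2):
    c1,d1=rays(s1,u1); c2,d2=rays(s2,u2); out=[]
    for a,b in zip(d1,d2):
        A=np.stack([a,-b],1); t=np.linalg.lstsq(A,c2-c1,rcond=None)[0]
        p,q=c1+a*t[0],c2+b*t[1]; out.append(np.r_[(p+q)/2,np.linalg.norm(p-q)])
    return np.array(out)
def axes():
    o=bot.get_obs(); R=Ro.from_rotvec(o["tcp_rot"]).as_matrix(); return o,R
def go(*tgts):
    """tgts: (x,y,z,yaw or None): yaw = world direction (rad) of the finger line (tool y), mod pi. Prints shifts from now."""
    o,R=axes(); yaw0=np.arctan2(R[1,1],R[0,1])
    for t in tgts:
        d=R.T@(np.array(t[:3])-o["ee_pos"]); w=0.
        if t[3] is not None: w=(t[3]-yaw0+np.pi/2)%np.pi-np.pi/2
        # tool z is down: world yaw +w is tool turn -w
        print("go",np.round(t[:3],1),"-> shift",np.round(d,1),"turn",round(-np.degrees(w),1),"dist",round(np.linalg.norm(d)))
def say():
    o,R=axes(); print("t %.1f"%o["time"],"tcp",o["ee_pos"],"yaw(y) %.3f"%np.arctan2(R[1,1],R[0,1]),"tilt",R[:2,2],"F",o["ft_force"],"gap %.1f grip %.1f"%(o["finger_gap"],o["grip_force"]),"q7 %.2f"%o["qpos"][6])
E
python3 - <<'E'
from lib import *
say(); w=snap("wrist","w1"); print(w["K"],-w["R"].T@w["t"],w["R"])
s=dict(np.load("top0.npz"),fish=False)
print(onplane(s,[(248,177),(195,207),(220,204),(218,232),(248,232)],34))
print("block",onplane(s,[(192,170)],34),"pallet corners",onplane(s,[(357,166),(423,166),(424,226),(355,227)],60))
print("straightedge",onplane(s,[(384,247),(437,251),(410,249)],50),"jar",onplane(s,[(454,155)],88),"fan",onplane(s,[(317,148),(305,170)],250))
# fan height: head in scene ~ (300,155) top, top view
sc=dict(np.load("scene0.npz"),fish=False)
print("fan",tri(s,[(310,168)],sc,[(297,178)]))
E
```

```text
t 0.1 tcp [173.8  625.68 225.79] yaw(y) 1.300 tilt [-0. -0.] F [-0.47  0.79  0.04] gap 91.7 grip 0.0 q7 -0.21
[[309.71   0.   314.77]
 [  0.   309.71 197.01]
 [  0.     0.     1.  ]] [103.77 645.05 383.19] [[ 0.27  0.96 -0.  ]
 [ 0.93 -0.26  0.27]
 [ 0.26 -0.07 -0.96]]
[[607.61 308.42  34.  ]
 [502.77 483.6   34.  ]
 [514.31 400.03  34.  ]
 [420.06 403.65  34.  ]
 [421.65 303.17  34.  ]]
block [[628.04 498.31  34.  ]] pallet corners [[ 648.19  -58.95   60.  ]
 [ 652.3  -280.83   60.  ]
 [ 451.33 -284.21   60.  ]
 [ 444.31  -54.51   60.  ]]
straightedge [[ 379.33 -152.99   50.  ]
 [ 368.77 -330.43   50.  ]
 [ 374.03 -239.97   50.  ]] jar [[ 686.48 -376.08   88.  ]] fan [[669.92  75.32 250.  ]
 [605.57 108.6  250.  ]]
fan [[629.06  98.64 168.09  12.66]]
```

View pics/w1.png

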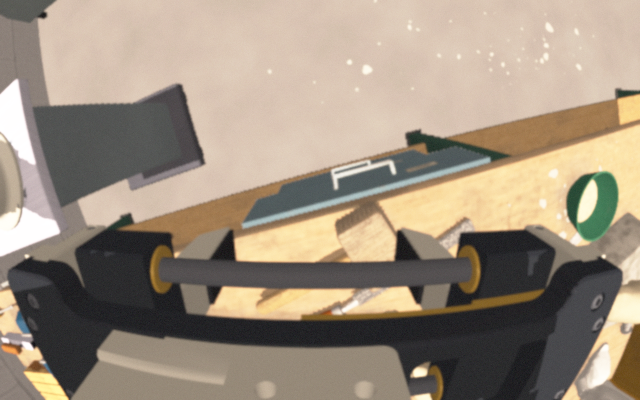

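```bash
python3 - <<'E'
from lib import *
go((380,420,380,None),(620,385,400,None),(620,385,400,1.571))
E
```

```text
go [380 420 380] -> shift [-253.8 -143.4 -153.9] turn -0.0 dist 330
go [620 385 400] -> shift [-494.4 -112.9 -173.9] turn -0.0 dist 536
go [620 385 400] -> shift [-494.4 -112.9 -173.9] turn -15.5 dist 536
```

```bash
python3 -m pendant '[[[1,-31,-18,-19,0],[1,-62,-36,-38,0],[1,-95,-54,-57,0],[1,-127,-72,-77,0],[1,-160,-90,-96,0],[1,-190,-108,-115,0],[1,-222,-126,-134,0],[1,-254,-143,-154,0]]]'
python3 -m pendant '[[[1,-40,5,-3,0],[1,-80,10,-6,0],[1,-120,15,-9,0],[1,-160,20,-12,0],[1,-200,25,-15,0],[1,-240,30,-20,0],[1,-240,30,-20,0]]]'
python3 - <<'E'
from lib import *
say(); w=snap("wrist","w2"); np.savez("w2.npz",**w)
E
```

```text
time: 0.82
ee_pos: [381.1, 418.7, 381.4]
tcp_rot: [-0.424, -3.113, 0.001]
ft_force: [0.3, 0.2, -0.3]
finger_gap: 92.2
grip_force: 0.0
time: 1.4
ee_pos: [628.0, 379.4, 396.7]
tcp_rot: [0.439, 3.109, -0.008]
ft_force: [-0.3, -2.7, -0.8]
finger_gap: 91.9
grip_force: 0.0
t 1.4 tcp [628.02 379.38 396.69] yaw(y) 1.290 tilt [ 0.   -0.01] F [-0.34 -2.71 -0.77] gap 91.9 grip 0.0 q7 0.63
```

View pics/w2.png

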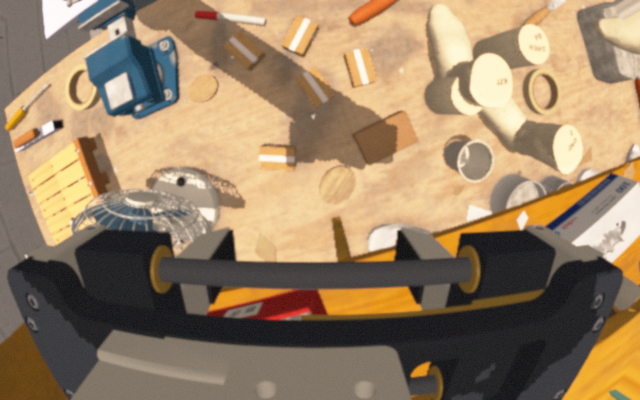

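```bash
cat >> lib.py <<'E'
def tapes(s,z=34,box=None):
    """pale strips: list of centre on plane z, yaw, length, width, pixel centre"""
    h=cv2.cvtColor(s["img"],cv2.COLOR_RGB2HSV).astype(int)
    img=s["img"].astype(int); rel=h[...,1]
    m=((rel<75)&(h[...,2]>85)).astype(np.uint8)
    out=[]
    n,L,st,ce=cv2.connectedComponentsWithStats(m)
    for i in range(1,n):
        if st[i,4]<12: continue
        v,u=np.nonzero(L==i); 
        if v.max()>225 and s["fish"]: continue
        P=onplane(s,np.stack([u,v],1),z)[:,:2]
        c=np.array(P.mean(0)); 
        if box is not None and not(box[0]<c[0]<box[1] and box[2]<c[1]<box[3]): continue
        (cx,cy),(a,b),ang=cv2.minAreaRect(P.astype(np.float32)); e=cv2.boxPoints(((cx,cy),(a,b),ang))
        l=e[1]-e[0] if np.linalg.norm(e[1]-e[0])>np.linalg.norm(e[2]-e[1]) else e[2]-e[1]
        ln,wd=max(a,b),min(a,b)
        if 40<ln<85 and wd<40: out.append(dict(c=np.array([cx,cy]),yaw=np.arctan2(l[1],l[0])%np.pi,l=ln,w=wd,px=np.array([u.mean(),v.mean()])))
    return out
E
python3 - <<'E'
from lib import *
w=dict(np.load("w2.npz")); w["fish"]=True
s=dict(np.load("top0.npz"),fish=False)
h=cv2.cvtColor(w["img"],cv2.COLOR_RGB2HSV)
for p in [(244,47),(299,35),(360,67),(315,88),(276,157),(250,30),(330,130)]: print(p,h[p[1],p[0]], onplane(w,[p],34)[0])
for t in tapes(w,34,(380,680,250,540)): print(t)
for t in tapes(s,34,(380,680,250,540)): print(t)
E
```

```text
(244, 47) [ 12  59 165] [413.69 315.44  34.  ]
(299, 35) [ 19  11 254] [423.22 409.3   34.  ]
(360, 67) [ 18  12 254] [503.84 491.2   34.  ]
(315, 88) [ 10  47 172] [518.84 409.22  34.  ]
(276, 157) [ 18  13 254] [611.97 313.2   34.  ]
(250, 30) [ 16  99 230] [387.66 333.36  34.  ]
(330, 130) [ 14 103 129] [593.55 413.68  34.  ]
{'c': array([421.78, 410.  ]), 'yaw': np.float32(2.4228444), 'l': 63.622467041015625, 'w': 11.403019905090332, 'px': array([299.03,  34.28])}
{'c': array([416.82, 312.42]), 'yaw': np.float32(0.51630807), 'l': 63.999324798583984, 'w': 9.858771324157715, 'px': array([243.13,  49.5 ])}
{'c': array([502.56, 492.78]), 'yaw': np.float32(3.132079), 'l': 63.448890686035156, 'w': 11.42036247253418, 'px': array([360.68,  66.16])}
{'c': array([516.67, 410.24]), 'yaw': np.float32(0.3361848), 'l': 62.839637756347656, 'w': 9.838388442993164, 'px': array([315.25,  86.67])}
{'c': array([613.8 , 313.23]), 'yaw': np.float32(1.2765735), 'l': 63.81880187988281, 'w': 10.415249824523926, 'px': array([275.54, 158.16])}
{'c': array([614.59, 310.24]), 'yaw': np.float32(1.2285562), 'l': 61.25334548950195, 'w': 8.752586364746094, 'px': array([247.6 , 174.98])}
{'c': array([515.65, 407.63]), 'yaw': np.float32(0.32876617), 'l': 61.14358139038086, 'w': 8.61685562133789, 'px': array([217.8 , 203.67])}
{'c': array([502.7 , 490.31]), 'yaw': np.float32(0.0368077), 'l': 60.709373474121094, 'w': 6.712261199951172, 'px': array([192.94, 206.6 ])}
{'c': array([423.38, 407.07]), 'yaw': np.float32(2.3815308), 'l': 61.027061462402344, 'w': 9.558405876159668, 'px': array([217.05, 231.18])}
{'c': array([416.87, 310.76]), 'yaw': np.float32(0.48967117), 'l': 58.780982971191406, 'w': 8.954484939575195, 'px': array([245.81, 233.25])}
```

```bash
python3 - <<'E'
from lib import *
w=dict(np.load("w2.npz")); w["fish"]=True
s=dict(np.load("top0.npz"),fish=False)
print(tri(w,[(299,34.3),(243.1,49.5),(360.7,66.2),(315.25,86.7),(275.5,158.2)],s,[(217.05,231.2),(245.8,233.25),(192.9,206.6),(217.8,203.7),(247.6,175)]))
go((516,409,120,1.90),(516,409,8,1.90))
E
```

```text
[[421.79 408.86  29.83   2.41]
 [416.72 311.63  29.33   1.29]
 [503.35 492.2   32.04   2.28]
 [515.84 410.48  21.63   0.08]
 [614.64 310.86  28.89   0.78]]
go [516 409 120] -> shift [111.3  -2.2 277.1] turn -34.8 dist 299
go [516 409   8] -> shift [111.3  -1.7 389.1] turn -34.8 dist 405
```

```bash
python3 -m pendant '[[[1,14,0,35,-5],[1,28,0,70,-10],[1,42,-1,104,-15],[1,56,-1,138,-20],[1,70,-1,173,-26],[1,84,-2,208,-31],[1,98,-2,242,-35],[1,111,-2,277,-35]]]' 10 >/dev/null
python3 -m pendant '[[[1,0,0,0,0],[1,0,0,0,0]]]'
python3 - <<'E'
from lib import *
say(); go((516,409,8,1.90))
w=snap("wrist"); s=snap("top")
for q in (w,s):
  for t in tapes(q,34,(380,680,250,540)): print(t["c"],t["yaw"],t["px"])
E
```

```text
time: 2.28
ee_pos: [509.5, 412.8, 122.5]
tcp_rot: [0.534, -3.092, 0.003]
ft_force: [0.7, 0.0, 1.8]
finger_gap: 92.0
grip_force: 0.0
t 2.3 tcp [509.52 412.75 122.48] yaw(y) 1.913 tilt [-0. -0.] F [0.73 0.04 1.83] gap 92.0 grip 0.0 q7 1.00
go [516 409   8] -> shift [ -5.4  -5.6 114.5] turn 0.8 dist 115
[415.91 312.04] 0.50232744 [235.85  56.  ]
[421.45 410.06] 2.4141505 [349.74  99.34]
[614.68 310.21] 1.2385548 [247.51 174.91]
[417.84 310.48] 0.51995325 [245.71 233.04]
```

```bash
python3 -m pendant '[[[1,-5,-6,38,0],[1,-5,-6,76,0],[1,-5,-6,114,0],[1,-5,-6,114,0],[0.2,-5,-6,114,0],[0.2,-5,-6,114,0],[0.2,-5,-6,114,0],[0.2,-5,-6,114,0]]]' 15
python3 -m pendant '[[[0.2,0,0,0,0],[0.2,0,0,0,0],[0.2,0,0,0,0],[0.2,0,0,-20,0],[0.2,0,0,-60,0],[0.2,0,0,-100,0],[0.2,0,0,-140,0],[0.2,0,0,-180,0]]]'
python3 - <<'E'
from lib import *
say(); go((470,300,300,None),(470,100,300,None),(520,-60,300,-.0),(520,-60,300,None))
E
```

```text
time: 3.05
ee_pos: [521.1, 411.0, 13.6]
tcp_rot: [-0.531, 3.091, 0.004]
ft_force: [-0.0, -0.7, 1.2]
finger_gap: 69.8
grip_force: 0.0
time: 3.72
ee_pos: [518.4, 408.9, 191.6]
tcp_rot: [0.532, -3.096, 0.0]
ft_force: [-0.0, -0.3, 0.4]
finger_gap: 19.8
grip_force: 0.0
t 3.7 tcp [518.43 408.86 191.58] yaw(y) 1.911 tilt [-0. -0.] F [-0.02 -0.34  0.38] gap 19.8 grip 0.0 q7 1.03
go [470 300 300] -> shift [  82.   -86.4 -108.4] turn -0.0 dist 161
go [470 100 300] -> shift [ 148.8 -275.  -108.4] turn -0.0 dist 331
go [520 -60 300] -> shift [ 155.1 -442.5 -108.4] turn -70.5 dist 481
go [520 -60 300] -> shift [ 155.1 -442.5 -108.4] turn -0.0 dist 481
```

```bash
python3 -m pendant '[[[0.8,0,0,-1,0],[0.8,0,0,-1,0],[0.8,0,0,-1,0],[0.8,0,0,-1,0],[0.8,0,0,-1,0],[0.8,0,0,-1,0],[0.8,0,0,-1,0],[0.8,0,0,-1,0]]]' 15
python3 - <<'E'
from lib import *
say(); 
w=snap("wrist","w3"); s=snap("top")
for q in (w,s):
  for t in tapes(q,34,(380,680,250,540)): print(t["c"],t["yaw"],t["px"])
go((516,409,6,None))
E
```

```text
time: 4.38
ee_pos: [518.5, 408.9, 189.8]
tcp_rot: [0.532, -3.095, 0.001]
ft_force: [-0.1, -0.8, 1.2]
finger_gap: 68.7
grip_force: 0.0
t 4.4 tcp [518.54 408.89 189.82] yaw(y) 1.911 tilt [-0. -0.] F [-0.14 -0.82  1.21] gap 68.7 grip 0.0 q7 1.03
[415.76 311.94] 0.50535166 [258.21  59.77]
[421.23 410.15] 2.4107003 [349.03  94.73]
[515.63 409.67] 0.33732566 [316.7  179.93]
[501.84 492.53] 3.1312418 [393.87 194.25]
[614.59 310.24] 1.2285562 [247.6  174.98]
[416.2 310.4] 0.489671 [245.91 233.4 ]
go [516 409   6] -> shift [  2.4   0.8 184.3] turn -0.0 dist 184
```

View pics/w3.png

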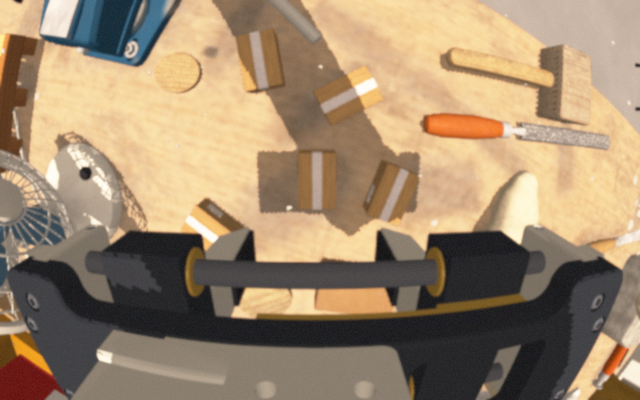

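```bash
python3 -m pendant '[[[0.75,2,1,40,0],[0.75,2,1,80,0],[0.75,2,1,120,0],[0.75,2,1,160,0],[0.75,2,1,183,0],[0.75,2,1,183,0],[0.2,2,1,183,0],[0.2,2,1,183,0]]]' 15 >/dev/null
python3 -m pendant '[[[0.2,0,0,0,0],[0.2,0,0,0,0],[0.2,0,0,0,0],[0.2,0,0,0,0],[0.2,0,0,0,0],[0.2,0,0,0,0]]]'
python3 -m pendant '[[[0.2,0,0,-20,0],[0.2,0,0,-60,0],[0.2,0,0,-100,0],[0.2,0,0,-140,0],[0.2,0,0,-180,0],[0.2,0,0,-220,0],[0.2,0,0,-260,0],[0.2,0,0,-300,0]]]'
python3 - <<'E'
from lib import *
say(); go((470,300,300,None),(470,100,300,None),(520,-60,300,-.0),(520,-60,300,None))
E
```

```text
time: 5.65
ee_pos: [517.2, 409.9, 9.0]
tcp_rot: [-0.531, 3.095, 0.001]
ft_force: [-0.5, -0.8, 6.0]
finger_gap: 40.0
grip_force: 15.0
time: 6.32
ee_pos: [516.1, 408.8, 309.5]
tcp_rot: [0.532, -3.096, 0.001]
ft_force: [1.1, 0.3, -1.1]
finger_gap: 40.0
grip_force: 15.0
t 6.3 tcp [516.06 408.8  309.53] yaw(y) 1.911 tilt [-0. -0.] F [ 1.13  0.34 -1.13] gap 40.0 grip 15.0 q7 1.06
go [470 300 300] -> shift [ 79.7 -87.2   9.6] turn -0.0 dist 119
go [470 100 300] -> shift [ 146.5 -275.7    9.7] turn -0.0 dist 312
go [520 -60 300] -> shift [ 152.7 -443.2    9.7] turn -70.5 dist 469
go [520 -60 300] -> shift [ 152.7 -443.2    9.7] turn -0.0 dist 469
```

```bash
python3 -m pendant '[[[0.2,27,-29,3,-7],[0.2,53,-58,6,-14],[0.2,80,-87,6,-21],[0.2,95,-125,6,-28],[0.2,107,-162,6,-35],[0.2,120,-200,6,-42],[0.2,133,-238,6,-49],[0.2,146,-276,6,-56]]]'
python3 - <<'E'
from lib import *
say(); go((545,-60,300,.0),(545,-120,300,0))
E
```

```text
time: 6.98
ee_pos: [470.5, 117.8, 301.6]
tcp_rot: [1.842, -2.544, 0.001]
ft_force: [0.5, -0.7, -0.1]
finger_gap: 40.3
grip_force: 15.0
t 7.0 tcp [470.47 117.81 301.65] yaw(y) 2.824 tilt [-0. -0.] F [ 0.45 -0.69 -0.08] gap 40.3 grip 15.0 q7 2.47
go [545 -60 300] -> shift [ 145.6 -126.3    1.7] turn -18.2 dist 193
go [ 545 -120  300] -> shift [ 202.6 -145.1    1.8] turn -18.2 dist 249
```

```bash
python3 -m pendant '[[[0.2,36,-20,0,7],[0.2,72,-40,0,14],[0.2,108,-60,0,21],[0.2,144,-80,0,28],[0.2,180,-100,0,35],[0.2,216,-120,0,42],[0.2,252,-140,0,49],[0.2,288,-160,0,56]]]' >/dev/null
python3 -m pendant '[[[0.2,0,0,0,7],[0.2,0,0,0,14],[0.2,0,0,0,21],[0.2,0,0,0,28],[0.2,0,0,0,35],[0.2,0,0,0,42],[0.2,0,0,0,49],[0.2,0,0,0,56]]]' >/dev/null
python3 -m pendant '[[[0.2,0,0,0,7],[0.2,0,0,0,14],[0.2,0,0,0,21],[0.2,0,0,0,28],[0.2,0,0,0,35],[0.2,0,0,0,42],[0.2,0,0,0,48],[0.2,0,0,0,48]]]'
python3 - <<'E'
from lib import *
say(); go((545,-270,300,.0)); w=snap("wrist","w4"); np.savez("w4.npz",**w)
E
```

```text
time: 8.98
ee_pos: [531.3, -203.8, 301.4]
tcp_rot: [-2.195, -2.246, 0.001]
ft_force: [0.8, -0.1, -1.7]
finger_gap: 39.8
grip_force: 15.0
t 9.0 tcp [ 531.26 -203.79  301.42] yaw(y) 0.023 tilt [-0.  0.] F [ 0.79 -0.07 -1.67] gap 39.8 grip 15.0 q7 0.37
go [ 545 -270  300] -> shift [-66.5  12.2   1.4] turn 1.3 dist 68
```

View pics/w4.png

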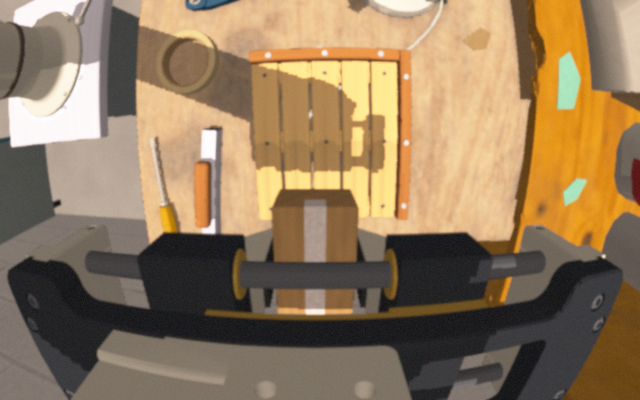

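```bash
python3 -m pendant '[[[0.2,-33,6,0,1],[0.2,-66,12,0,1],[0.2,-66,12,0,1],[0.2,-66,12,0,1]]]' >/dev/null
cat >> lib.py <<'E'
def redmask(s):
    h=cv2.cvtColor(s["img"],cv2.COLOR_RGB2HSV).astype(int)
    return ((h[...,0]<=11)&(h[...,1]>130)&(h[...,2]>60)).astype(np.uint8)
def fitline(P):
    vx,vy,x,y=cv2.fitLine(np.array(P,np.float32),cv2.DIST_HUBER,0,.01,.01).ravel(); return np.array([x,y]),np.array([vx,vy])
E
python3 - <<'E'
from lib import *
say(); w=snap("wrist","w5"); np.savez("w5.npz",**w)
h=cv2.cvtColor(w["img"],cv2.COLOR_RGB2HSV)
w4=dict(np.load("w4.npz"))
h=cv2.cvtColor(w4["img"],cv2.COLOR_RGB2HSV)
for r in (150,200): print([tuple(map(int,h[r,c])) for c in range(392,414,2)])
for c in (280,340,385): print([tuple(map(int,h[r,c])) for r in range(44,70,2)])
m=redmask(w4)*120; m2=redmask(w)*120
cv2.imwrite("pics/m.png",np.hstack([m[:240,200:500],m2[:240,200:500]]))
E
```

```text
t 9.4 tcp [ 544.5  -272.31  301.21] yaw(y) 0.008 tilt [-0. -0.] F [ 0.1   0.67 -0.42] gap 39.7 grip 15.0 q7 0.48
[(22, 117, 252), (23, 115, 253), (18, 137, 231), (14, 170, 102), (13, 183, 163), (14, 179, 226), (14, 176, 235), (14, 169, 235), (14, 173, 231), (14, 150, 222), (15, 107, 221)]
[(24, 113, 254), (19, 130, 243), (15, 159, 111), (13, 177, 163), (13, 179, 220), (14, 175, 225), (14, 174, 231), (14, 175, 229), (13, 140, 217), (15, 100, 222), (16, 94, 228)]
[(16, 98, 235), (16, 97, 233), (15, 113, 232), (14, 163, 236), (14, 171, 235), (14, 174, 235), (14, 172, 237), (13, 174, 224), (13, 168, 144), (14, 154, 139), (21, 124, 248), (23, 112, 253), (23, 119, 251)]
[(16, 95, 231), (15, 106, 227), (14, 160, 228), (14, 174, 237), (14, 174, 237), (14, 175, 238), (14, 176, 228), (13, 183, 171), (15, 163, 114), (17, 138, 218), (20, 128, 246), (21, 125, 247), (19, 132, 240)]
[(16, 95, 235), (16, 95, 231), (14, 122, 224), (14, 170, 236), (14, 168, 237), (14, 166, 238), (14, 169, 237), (13, 173, 222), (13, 160, 150), (18, 137, 237), (24, 109, 254), (24, 107, 254), (24, 105, 254)]
```

View pics/m.png

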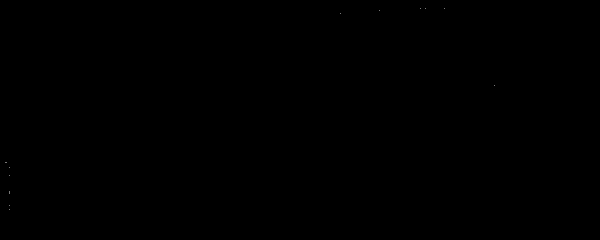

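View pics/w5.png

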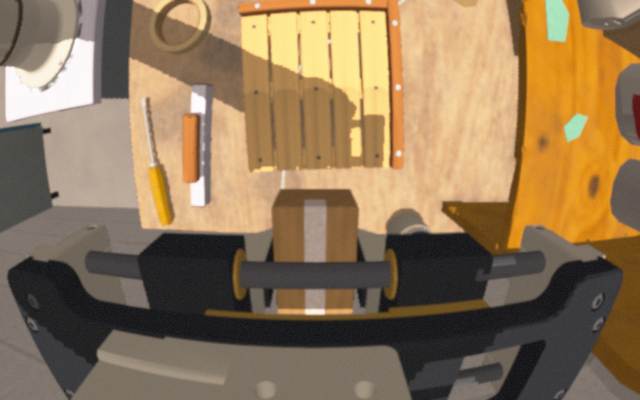

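```bash
cat >> lib.py <<'E'
def railpx(s,cols,rows,r0,r1,c0,c1):
    h=cv2.cvtColor(s["img"],cv2.COLOR_RGB2HSV).astype(int)
    m=(h[...,0]<=15)&(h[...,1]>=146)
    L=[];B=[]
    for c in range(*cols):
        i=np.nonzero(m[r0:r1,c])[0]
        if len(i)>3: L.append((c,r0+i.max()+.7))
    for r in range(*rows):
        i=np.nonzero(m[r,c0:c1])[0]
        if len(i)>3: B.append((c0+i.min()-.7,r))
    return np.array(L),np.array(B)
E
python3 - <<'E'
from lib import *
res=[]
for f,a in (("w4.npz",((260,392,3),(75,200,3),44,68,385,420)),("w5.npz",((320,384,3),(20,160,3),0,18,378,410))):
    s=dict(np.load(f)); s["fish"]=True
    L,B=railpx(s,*a)
    PL=onplane(s,L,56)[:,:2]; PB=onplane(s,B,56)[:,:2]
    (p,d),(q,e)=fitline(PL),fitline(PB)
    t=np.linalg.solve(np.stack([d,-e],1),q-p); c=p+d*t[0]
    res.append(c); u=proj(s,[*c,56])
    print(f,len(L),len(B),"corner",c,"px",u,"left rail dir yaw",np.degrees(np.arctan(d[1]/d[0])),"back",np.degrees(np.arctan(-e[0]/e[1])))
s4=dict(np.load("w4.npz"),fish=True); s5=dict(np.load("w5.npz"),fish=True)
# near/right end of back rail top: w4 (403,219) ; screws on back rail
print(tri(s4,proj(s4,[*res[0],56]),s5,proj(s5,[*res[1],56])))
for sc in (s4,s5):
    g=cv2.cvtColor(sc["img"],cv2.COLOR_RGB2HSV).astype(int); m=((g[:230,250:412,1]<70)&(g[:230,250:412,2]>170)).astype(np.uint8)
    n,L,st,ce=cv2.connectedComponentsWithStats(m); print([tuple((ce[i]+[250,0]).round(1)) for i in range(1,n) if 3<st[i,4]<40])
E
```

```text
w4.npz 43 42 corner [636.04 -57.81] px [[397.77  61.52]] left rail dir yaw 2.5636616 back 2.151753
w5.npz 22 47 corner [635.1  -57.06] px [[385.32  10.18]] left rail dir yaw 3.546617 back 2.6851087
[[634.19 -58.93  61.6    0.73]]
[(np.float64(319.6), np.float64(45.8)), (np.float64(409.5), np.float64(47.2)), (np.float64(324.1), np.float64(52.5)), (np.float64(380.2), np.float64(53.1)), (np.float64(267.5), np.float64(54.9)), (np.float64(405.8), np.float64(76.2)), (np.float64(339.6), np.float64(87.2)), (np.float64(310.1), np.float64(113.8)), (np.float64(405.8), np.float64(142.0)), (np.float64(403.1), np.float64(205.4)), (np.float64(306.7), np.float64(220.7)), (np.float64(305.5), np.float64(228.5))]
[(np.float64(312.1), np.float64(1.4)), (np.float64(368.0), np.float64(1.3)), (np.float64(401.3), np.float64(1.5)), (np.float64(256.8), np.float64(5.2)), (np.float64(394.2), np.float64(22.5)), (np.float64(328.9), np.float64(41.4)), (np.float64(299.6), np.float64(67.5)), (np.float64(397.4), np.float64(86.8)), (np.float64(398.1), np.float64(152.9)), (np.float64(310.1), np.float64(209.6)), (np.float64(314.5), np.float64(211.8)), (np.float64(322.8), np.float64(217.4)), (np.float64(312.8), np.float64(215.4)), (np.float64(306.7), np.float64(220.9)), (np.float64(313.6), np.float64(224.6)), (np.float64(321.1), np.float64(227.8)), (np.float64(408.3), np.float64(227.9))]
```

```bash
cat >> lib.py <<'E'
COR=np.array([635.5,-57.5]); YAW=.042
def pal(px,py):
    c,s=np.cos(YAW),np.sin(YAW); return COR+[c*px-s*py,s*px+c*py]
E
python3 - <<'E'
from lib import *
s4=dict(np.load("w4.npz"),fish=True); s5=dict(np.load("w5.npz"),fish=True)
print("screws(72) & deck nails(56)",tri(s4,[(405.8,142),(405.8,76.2),(339.6,87.2),(310.1,113.8)],s5,[(397.4,86.8),(394.2,22.5),(328.9,41.4),(299.6,67.5)]))
x,y=pal(-48,-35); go((x,y,110,YAW),(x,y,66,YAW))
E
```

```text
screws(72) & deck nails(56) [[ 647.23 -163.83   70.4     0.02]
 [ 642.73  -78.94   72.22    0.04]
 [ 563.71  -92.94    1.51    1.31]
 [ 521.68 -133.57    4.31    1.43]]
go [589.  -94.5 110. ] -> shift [175.2  46.1 191.2] turn -1.8 dist 263
go [589.  -94.5  66. ] -> shift [175.1  46.1 235.2] turn -1.8 dist 297
```

```bash
sed -i 's/YAW=.042/YAW=.045/' lib.py; python3 -m pendant '[[[0.2,25,7,22,-2],[0.2,50,13,45,-2],[0.2,75,20,70,-2],[0.2,100,26,95,-2],[0.2,125,33,125,-2],[0.2,150,40,158,-2],[0.2,175,46,191,-2],[0.2,175,46,191,-2]]]' >/dev/null
python3 -m pendant '[[[0.2,0,0,0,0],[0.2,0,0,0,0]]]'
python3 - <<'E'
from lib import *
say(); x,y=pal(-48,-35); go((x,y,66,YAW))
w=snap("wrist","w6"); 
E
```

```text
time: 10.25
ee_pos: [589.8, -93.6, 111.0]
tcp_rot: [-2.169, -2.273, 0.0]
ft_force: [0.9, -0.3, -0.8]
finger_gap: 40.1
grip_force: 15.0
t 10.2 tcp [589.81 -93.58 110.97] yaw(y) 0.047 tilt [-0. -0.] F [ 0.9  -0.34 -0.82] gap 40.1 grip 15.0 q7 0.20
go [589.1 -94.6  66. ] -> shift [-1.  -0.7 45. ] turn 0.1 dist 45
```

View pics/w6.png

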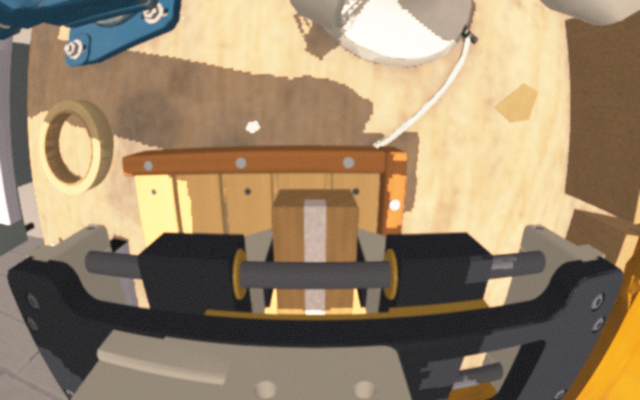

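```bash
python3 -m pendant '[[[0.2,-1,-1,20,0],[0.2,-1,-1,36,0],[0.2,-1,-1,42,0],[0.2,-1,-1,44,0],[0.2,-1,-1,44,0],[0.2,-1,-1,44,0]]]'
python3 -m pendant '[[[0.55,0,0,0,0],[0.55,0,0,0,0],[0.55,0,0,0,0],[0.55,0,0,0,0],[0.55,0,0,-20,0],[0.55,0,0,-60,0],[0.55,0,0,-100,0],[0.75,0,0,-140,0]]]'
python3 - <<'E'
from lib import *
say(); go((520,-94,270,None),(470,60,300,None),(470,150,300,None),(422,408,110,.83))
w=snap("wrist"); s=snap("top")
for t in tapes(s,34,(380,680,250,540)): print("top",t["c"],t["yaw"])
for q in (w,s):
  for t in tapes(q,90,(450,680,-300,0)): print("pallet",t["c"],t["yaw"],(t["c"]-COR)@np.array([[np.cos(YAW),-np.sin(YAW)],[np.sin(YAW),np.cos(YAW)]]))
E
```

```text
time: 10.8
ee_pos: [589.8, -96.0, 68.0]
tcp_rot: [2.172, 2.268, 0.002]
ft_force: [-0.4, 0.1, 0.2]
finger_gap: 39.7
grip_force: 15.0
time: 11.47
ee_pos: [588.2, -95.3, 208.0]
tcp_rot: [-2.172, -2.269, 0.001]
ft_force: [1.0, 0.7, -0.1]
finger_gap: 53.6
grip_force: 0.0
t 11.5 tcp [588.24 -95.27 208.05] yaw(y) 0.044 tilt [-0. -0.] F [ 0.97  0.71 -0.05] gap 53.6 grip 0.0 q7 0.19
go [520 -94 270] -> shift [  4.3 -68.2 -61.9] turn -0.0 dist 92
go [470  60 300] -> shift [ 160.3 -111.4  -91.8] turn -0.0 dist 216
go [470 150 300] -> shift [ 250.2 -107.5  -91.8] turn -0.0 dist 287
go [422 408 110] -> shift [ 510.1 -143.9   98.3] turn -45.0 dist 539
top [614.8  310.82] 1.2285084
top [502.7  490.31] 0.0368077
top [422.53 407.88] 2.3815367
top [416.88 310.76] 0.4899989
pallet [589.31 -94.6 ] 1.6199827 [-47.81 -34.99]
pallet [ 587.12 -109.  ] 0.008555635 [-50.65 -49.27]
```

```bash
python3 - <<'E'
from lib import *
go((470,20,300,None),(470,170,300,None),(614.5,311,110,-.33))
E
```

```text
go [470  20 300] -> shift [ 121.2 -117.6  -87.1] turn -0.0 dist 190
go [470 170 300] -> shift [ 271.1 -111.   -87.3] turn -0.0 dist 306
go [614.5 311.  110. ] -> shift [406.   36.9 104.4] turn 21.4 dist 421
```

```bash
python3 -m pendant '[[[0.8,25,-25,-18,0],[0.8,50,-50,-36,0],[0.8,75,-75,-54,0],[0.8,100,-100,-72,0],[0.8,125,-117,-87,0],[0.8,165,-115,-87,0],[0.8,205,-113,-87,0],[0.8,245,-112,-87,0]]]' >/dev/null
python3 -m pendant '[[[0.8,30,5,0,4],[0.8,60,35,0,8],[0.8,90,65,30,12],[0.8,115,95,60,16],[0.8,135,120,95,20],[0.8,150,140,130,21],[0.8,161,149,165,21],[0.8,161,149,191,21]]]' 
python3 - <<'E'
from lib import *
say(); w=snap("wrist")
for t in tapes(w,34,(380,680,250,540)): print(t["c"],t["yaw"],t["px"])
go((614.5,311,6,-.33))
E
```

```text
time: 12.9
ee_pos: [609.7, 314.4, 105.0]
tcp_rot: [-2.548, -1.837, -0.007]
ft_force: [-0.1, -0.3, -1.0]
finger_gap: 73.3
grip_force: 0.0
t 12.9 tcp [609.69 314.45 104.99] yaw(y) -0.321 tilt [0. 0.] F [-0.06 -0.27 -0.95] gap 73.3 grip 0.0 q7 -0.88
[504.76 492.52] 3.0865917 [128.12  48.48]
[423.26 408.63] 2.463494 [ 90.77 174.74]
go [614.5 311.    6. ] -> shift [ 3.4 11.3 86.4] turn 0.5 dist 87
```

```bash
python3 -m pendant '[[[0.8,0,0,10,0],[0.8,0,0,10,0],[0.8,0,0,10,0]]]' 
python3 - <<'E'
from lib import *
say(); go((614.5,311,6,-.33))
E
```

```text
time: 13.2
ee_pos: [608.3, 311.1, 97.8]
tcp_rot: [2.549, 1.835, 0.003]
ft_force: [-0.1, 0.5, 0.1]
finger_gap: 73.6
grip_force: 0.0
t 13.2 tcp [608.27 311.14  97.77] yaw(y) -0.323 tilt [0. 0.] F [-0.13  0.55  0.14] gap 73.6 grip 0.0 q7 -0.88
go [614.5 311.    6. ] -> shift [ 1.7  5.8 91.8] turn 0.4 dist 92
```

```bash
python3 -m pendant '[[[0.8,2,6,35,0],[0.8,2,6,70,0],[0.8,2,6,92,0],[0.8,2,6,92,0],[0.2,2,6,92,0],[0.2,2,6,92,0],[0.2,2,6,92,0],[0.2,2,6,92,0]]]' 15 >/dev/null
python3 -m pendant '[[[0.2,0,0,0,0],[0.2,0,0,0,0],[0.2,0,0,0,0],[0.2,0,0,0,0]]]'
python3 -m pendant '[[[0.2,0,0,-20,0],[0.2,0,0,-60,0],[0.2,0,0,-100,0],[0.2,0,0,-140,0],[0.2,0,0,-180,0],[0.2,0,0,-220,0],[0.2,0,0,-260,0],[0.2,0,0,-300,0]]]'
python3 - <<'E'
from lib import *
say(); x,y=pal(-48,-100); go((470,170,305,None),(470,20,300,None),(x,y,200,YAW),(x,y,110,YAW))
E
```

```text
time: 14.2
ee_pos: [614.6, 311.8, 5.4]
tcp_rot: [2.549, 1.836, 0.002]
ft_force: [-1.0, -0.6, 7.6]
finger_gap: 40.2
grip_force: 14.9
time: 14.87
ee_pos: [613.2, 311.1, 305.9]
tcp_rot: [-2.549, -1.836, 0.001]
ft_force: [1.7, 0.3, -1.8]
finger_gap: 39.7
grip_force: 14.9
t 14.9 tcp [613.23 311.05 305.88] yaw(y) -0.323 tilt [-0. -0.] F [ 1.73  0.3  -1.8 ] gap 39.7 grip 14.9 q7 -0.86
go [470 170 305] -> shift [-179.2  -91.1    1. ] turn -0.0 dist 201
go [470  20 300] -> shift [-321.4  -43.6    6. ] turn -0.0 dist 324
go [ 592.  -159.6  200. ] -> shift [-453.   129.1  106. ] turn -21.1 dist 483
go [ 592.  -159.6  110. ] -> shift [-453.   129.1  196. ] turn -21.1 dist 510
```

```bash
python3 -m pendant '[[[0.2,-36,-18,1,0],[0.2,-72,-36,2,0],[0.2,-108,-54,3,0],[0.2,-144,-72,4,0],[0.2,-179,-91,5,0],[0.2,-215,-79,6,0],[0.2,-250,-67,6,0],[0.2,-286,-55,6,0]]]' >/dev/null
python3 -m pendant '[[[0.2,-35,11,0,-4],[0.2,-62,40,0,-8],[0.2,-84,70,10,-12],[0.2,-106,98,25,-16],[0.2,-128,126,45,-20],[0.2,-148,154,65,-21],[0.2,-167,184,100,-21],[0.2,-167,184,130,-21]]]' >/dev/null
python3 -m pendant '[[[0.2,0,0,15,0],[0.2,0,0,30,0],[0.2,0,0,30,0],[0.2,0,0,30,0]]]'
python3 - <<'E'
from lib import *
say(); x,y=pal(-48,-100); go((x,y,63,YAW))
w=snap("wrist")
for t in tapes(w,90,(450,680,-300,0)): print(t["c"],t["yaw"],t["l"],t["px"])
s=snap("top")
for t in tapes(s,34,(380,680,250,540)): print("top",t["c"],t["yaw"])
E
```

```text
time: 16.53
ee_pos: [591.7, -158.9, 137.1]
tcp_rot: [-2.17, -2.268, 0.002]
ft_force: [-0.2, 0.3, -0.7]
finger_gap: 40.1
grip_force: 14.9
t 16.5 tcp [ 591.67 -158.85  137.14] yaw(y) 0.044 tilt [-0.  0.] F [-0.22  0.26 -0.66] gap 40.1 grip 14.9 q7 0.33
go [ 592.  -159.6   63. ] -> shift [-0.8  0.5 74.1] turn -0.1 dist 74
[639.09  -5.89] 0.15557586 45.62581253051758 [394.73   2.49]
[661.73 -21.8 ] 0.91860074 66.23299407958984 [425.79  31.03]
[590.01 -95.01] 1.6122775 59.99715042114258 [316.94 124.53]
top [502.7  490.31] 0.0368077
top [422.53 407.88] 2.3815367
top [416.88 310.76] 0.4899989
```

```bash
python3 -m pendant '[[[0.2,-1,0,30,0],[0.2,-1,0,60,0],[0.2,-1,0,70,0],[0.2,-1,0,73,0],[0.2,-1,0,73,0],[0.2,-1,0,73,0]]]'
python3 -m pendant '[[[0.55,0,0,0,0],[0.55,0,0,0,0],[0.55,0,0,0,0],[0.55,0,0,0,0],[0.55,0,0,-20,0],[0.55,0,0,-60,0],[0.55,0,0,-100,0],[1,0,0,-140,0]]]' >/dev/null
python3 - <<'E'
from lib import *
say(); 
go((470,20,300,None),(430,170,300,None),(417,311.5,110,.50))
E
```

```text
time: 17.13
ee_pos: [593.9, -160.4, 66.8]
tcp_rot: [2.17, 2.268, 0.002]
ft_force: [1.6, -0.2, -0.1]
finger_gap: 39.9
grip_force: 14.9
t 17.8 tcp [ 592.02 -160.16  206.52] yaw(y) 0.044 tilt [-0.  0.] F [ 0.2  -0.22  0.3 ] gap 54.0 grip 0.0 q7 0.32
go [470  20 300] -> shift [ 185.3 -114.1  -93.4] turn -0.0 dist 237
go [430 170 300] -> shift [ 336.9 -147.5  -93.3] turn -0.0 dist 379
go [417.  311.5 110. ] -> shift [ 478.8 -154.1   96.7] turn -26.1 dist 512
```

```bash
python3 -m pendant '[[[1,31,-19,-16,0],[1,62,-38,-32,0],[1,93,-57,-48,0],[1,124,-76,-62,0],[1,154,-95,-78,0],[1,185,-114,-93,0],[1,224,-122,-93,0],[1,263,-131,-93,0]]]' >/dev/null
python3 -m pendant '[[[1,38,-8,0,-4],[1,74,-16,0,-8],[1,110,-18,25,-12],[1,140,-20,55,-16],[1,165,-21,90,-20],[1,185,-22,125,-24],[1,205,-23,160,-26],[1,216,-23,190,-26]]]' >/dev/null
python3 -m pendant '[[[1,0,0,0,0],[1,0,0,0,0],[1,0,0,0,0]]]'
python3 - <<'E'
from lib import *
say(); w=snap("wrist");s=snap("top")
for t in tapes(w,34,(380,680,250,540))+tapes(s,34,(380,680,250,540)): print(t["c"],t["yaw"],t["px"])
for t in tapes(s,90,(500,680,-300,0)): print("pal",t["c"],t["yaw"],t["px"])
go((417,311.5,8,.50))
E
```

```text
time: 19.38
ee_pos: [418.6, 311.2, 109.2]
tcp_rot: [1.607, 2.699, 0.001]
ft_force: [0.1, 0.4, -0.3]
finger_gap: 91.9
grip_force: 0.0
t 19.4 tcp [418.65 311.22 109.21] yaw(y) 0.497 tilt [0. 0.] F [ 0.14  0.43 -0.3 ] gap 91.9 grip 0.0 q7 -0.30
[501.63 492.53] 0.035293162 [502.48  67.28]
[421.32 410.01] 2.4104996 [380.59  95.95]
[415.02 311.96] 0.49600405 [311.68 203.45]
[502.7  490.31] 0.0368077 [192.94 206.6 ]
go [417.  311.5   8. ] -> shift [  1.3  -2.7 102.3] turn -0.2 dist 102
```

```bash
python3 -m pendant '[[[1,1,-3,35,0],[1,1,-3,70,0],[1,1,-3,101,0],[1,1,-3,101,0],[0.4,1,-3,101,0],[0.4,1,-3,101,0],[0.4,1,-3,101,0],[0.4,1,-3,101,0]]]' 15 >/dev/null
python3 -m pendant '[[[0.4,0,0,0,0],[0.4,0,0,0,0],[0.4,0,0,0,0],[0.4,0,0,0,0]]]'
python3 -m pendant '[[[0.4,0,0,-20,0],[0.4,0,0,-60,0],[0.4,0,0,-100,0],[0.4,0,0,-140,0],[0.4,0,0,-180,0],[0.4,0,0,-220,0],[0.4,0,0,-260,0],[0.4,0,0,-300,0]]]'
python3 - <<'E'
from lib import *
say(); x,y=pal(-128,-25); go((450,170,305,None),(470,20,305,None),(x,y,160,YAW),(x,y,110,YAW)); print(x,y)
E
```

```text
time: 20.48
ee_pos: [415.6, 311.7, 8.5]
tcp_rot: [1.605, 2.699, 0.003]
ft_force: [-2.2, -0.8, 9.0]
finger_gap: 59.7
grip_force: 15.0
time: 21.15
ee_pos: [413.9, 310.7, 309.5]
tcp_rot: [1.605, 2.7, 0.001]
ft_force: [0.1, -0.1, -0.2]
finger_gap: 59.6
grip_force: 15.0
t 21.1 tcp [413.95 310.65 309.54] yaw(y) 0.498 tilt [0. 0.] F [ 0.06 -0.06 -0.24] gap 59.6 grip 15.0 q7 -0.24
go [450 170 305] -> shift [-140.8  -35.5    4.5] turn -0.0 dist 145
go [470  20 305] -> shift [-282.1  -89.6    4.5] turn -0.0 dist 296
go [508.8 -88.2 160. ] -> shift [-395.7 -107.3  149.5] turn 26.0 dist 436
go [508.8 -88.2 110. ] -> shift [-395.7 -107.3  199.5] turn 26.0 dist 456
508.7541984824177 -88.23274796801657
```

```bash
python3 -m pendant '[[[0.4,-35,-9,1,0],[0.4,-70,-18,2,0],[0.4,-105,-27,3,0],[0.4,-141,-36,4,0],[0.4,-176,-49,4,0],[0.4,-211,-63,4,0],[0.4,-247,-76,4,0],[0.4,-282,-90,4,0]]]' >/dev/null
python3 -m pendant '[[[0.4,-30,-5,5,4],[0.4,-60,-9,20,8],[0.4,-85,-13,50,12],[0.4,-105,-16,85,16],[0.4,-114,-17,115,20],[0.4,-114,-17,145,24],[0.4,-114,-17,165,26],[0.4,-114,-17,175,26]]]' >/dev/null
python3 -m pendant '[[[0.4,0,0,0,0],[0.4,0,0,0,0],[0.4,0,0,0,0]]]'
python3 - <<'E'
from lib import *
say(); x,y=pal(-128,-25); go((x,y,65.5,YAW))
s=snap("top"); w=snap("wrist")
for t in tapes(s,34,(380,680,250,540)): print("top",t["c"],t["yaw"])
for t in tapes(w,90,(500,680,-300,0)): print("pal",t["c"],t["yaw"],t["px"])
E
```

```text
time: 22.73
ee_pos: [510.9, -87.9, 129.6]
tcp_rot: [2.169, 2.269, 0.003]
ft_force: [0.1, 0.2, -0.5]
finger_gap: 59.9
grip_force: 15.0
t 22.7 tcp [510.92 -87.92 129.64] yaw(y) 0.045 tilt [ 0. -0.] F [ 0.08  0.17 -0.49] gap 59.9 grip 15.0 q7 0.22
go [508.8 -88.2  65.5] -> shift [-0.2 -2.4 64.1] turn 0.0 dist 64
top [502.7  490.31] 0.0368077
top [422.53 407.88] 2.3815305
```

```bash
python3 -m pendant '[[[0.4,0,-2,30,0],[0.4,0,-2,52,0],[0.4,0,-2,60,0],[0.4,0,-2,63,0],[0.4,0,-2,63,0],[0.4,0,-2,63,0]]]'
python3 -m pendant '[[[0.76,0,0,0,0],[0.76,0,0,0,0],[0.76,0,0,0,0],[0.76,0,0,0,0],[0.76,0,0,-20,0],[0.76,0,0,-60,0],[0.76,0,0,-100,0],[1,0,0,-140,0]]]' >/dev/null
python3 - <<'E'
from lib import *
say(); 
go((470,20,300,None),(430,170,300,None),(422,408.5,110,-.74))
w=snap("wrist")
for t in tapes(w,90,(450,680,-300,0)): print("pal",t["c"],t["yaw"],t["px"])
E
```

```text
time: 23.33
ee_pos: [508.8, -88.3, 66.2]
tcp_rot: [2.171, 2.268, 0.002]
ft_force: [0.8, -1.0, -1.3]
finger_gap: 60.2
grip_force: 15.0
t 24.0 tcp [506.95 -88.08 206.47] yaw(y) 0.044 tilt [-0. -0.] F [1.86 0.17 0.03] gap 73.3 grip 0.0 q7 0.21
go [470  20 300] -> shift [109.6 -32.3 -93.5] turn -0.0 dist 148
go [430 170 300] -> shift [261.2 -65.7 -93.5] turn -0.0 dist 285
go [422.  408.5 110. ] -> shift [499.8 -63.   96.5] turn 44.9 dist 513
pal [508.59 -88.08] 0.04347309 [317.1  192.46]
```

```bash
python3 -m pendant '[[[1,28,-8,-24,0],[1,55,-16,-47,0],[1,82,-24,-70,0],[1,110,-32,-93,0],[1,150,-41,-93,0],[1,190,-50,-93,0],[1,228,-58,-93,0],[1,261,-66,-93,0]]]' >/dev/null
python3 -m pendant '[[[1,38,0,0,6],[1,76,0,0,12],[1,112,1,20,18],[1,145,1,50,24],[1,175,2,85,30],[1,200,2,120,36],[1,222,3,155,42],[1,239,3,190,45]]]' >/dev/null
python3 -m pendant '[[[1,0,0,0,0],[1,0,0,0,0],[1,0,0,0,0]]]'
python3 - <<'E'
from lib import *
say(); w=snap("wrist");s=snap("top")
for t in tapes(w,34,(380,680,250,540))+tapes(s,34,(380,680,250,540)): print(t["c"],t["yaw"],t["px"])
for t in tapes(s,90,(450,680,-300,0)): print("pal",t["c"],t["yaw"],t["px"])
go((422,408.5,8,-.74))
E
```

```text
time: 25.63
ee_pos: [423.4, 405.9, 113.4]
tcp_rot: [2.875, 1.266, 0.001]
ft_force: [0.1, -0.1, 0.8]
finger_gap: 92.1
grip_force: 0.0
t 25.6 tcp [423.38 405.93 113.39] yaw(y) -0.741 tilt [ 0. -0.] F [ 0.09 -0.13  0.75] gap 92.1 grip 0.0 q7 -1.61
[502.82 492.6 ] 3.1296701 [314.5   54.34]
[421.91 409.63] 2.4002197 [310.53 202.21]
[502.7  490.31] 0.0368077 [192.94 206.6 ]
pal [509.98 -90.07] 0.009359336 [367. 207.]
go [422.  408.5   8. ] -> shift [ -0.6  -3.7 107.4] turn -0.2 dist 107
```

```bash
python3 -m pendant '[[[1,0,-4,35,0],[1,0,-4,70,0],[1,0,-4,107,0],[1,0,-4,107,0],[0.4,0,-4,107,0],[0.4,0,-4,107,0],[0.4,0,-4,107,0],[0.4,0,-4,107,0]]]' 15 >/dev/null
python3 -m pendant '[[[0.4,0,0,0,0],[0.4,0,0,0,0],[0.4,0,0,0,0],[0.4,0,0,0,0]]]'
python3 -m pendant '[[[0.4,0,0,-20,0],[0.4,0,0,-60,0],[0.4,0,0,-100,0],[0.4,0,0,-140,0],[0.4,0,0,-180,0],[0.4,0,0,-220,0],[0.4,0,0,-260,0],[0.4,0,0,-300,0]]]'
python3 - <<'E'
from lib import *
say(); x,y=pal(-128,-70); go((450,170,305,None),(470,20,305,None),(x,y,130,YAW)); print(x,y)
E
```

```text
time: 26.73
ee_pos: [420.8, 409.7, 7.9]
tcp_rot: [-2.875, -1.265, -0.004]
ft_force: [-0.8, -1.5, 8.8]
finger_gap: 59.9
grip_force: 15.0
time: 27.4
ee_pos: [419.3, 408.3, 308.4]
tcp_rot: [-2.875, -1.266, -0.0]
ft_force: [-0.3, 0.3, -1.0]
finger_gap: 59.8
grip_force: 15.0
t 27.4 tcp [419.33 408.34 308.44] yaw(y) -0.741 tilt [0. 0.] F [-0.3   0.26 -1.02] gap 59.8 grip 15.0 q7 -1.59
go [450 170 305] -> shift [-155.1  183.6    3.4] turn -0.0 dist 240
go [470  20 305] -> shift [-252.2  299.6    3.4] turn -0.0 dist 392
go [ 510.8 -133.2  130. ] -> shift [-337.7  433.1  178.4] turn -45.1 dist 577
510.7785151141124 -133.18719315616949
```

```bash
python3 -m pendant '[[[0.4,-26,31,1,0],[0.4,-52,61,2,0],[0.4,-78,92,3,0],[0.4,-104,122,3,0],[0.4,-130,153,3,0],[0.4,-155,184,3,0],[0.4,-180,214,3,0],[0.4,-205,244,3,0]]]' >/dev/null
python3 -m pendant '[[[0.4,-24,28,0,-6],[0.4,-47,56,5,-12],[0.4,-68,85,20,-18],[0.4,-88,115,45,-24],[0.4,-108,145,80,-30],[0.4,-122,170,110,-36],[0.4,-133,189,140,-42],[0.4,-133,189,170,-45]]]' >/dev/null
python3 -m pendant '[[[0.4,0,0,0,0],[0.4,0,0,0,0],[0.4,0,0,0,0]]]'
python3 - <<'E'
from lib import *
say(); x,y=pal(-128,-70); go((x,y,64.5,YAW))
s=snap("top"); w=snap("wrist")
for t in tapes(s,34,(380,680,250,540)): print("top",t["c"],t["yaw"])
for t in tapes(w,90,(450,680,-300,0)): print("pal",t["c"],t["yaw"],t["px"])
E
```

```text
time: 28.98
ee_pos: [511.6, -132.2, 134.1]
tcp_rot: [2.172, 2.269, 0.001]
ft_force: [-0.1, 0.3, -0.4]
finger_gap: 59.9
grip_force: 15.0
t 29.0 tcp [ 511.55 -132.2   134.15] yaw(y) 0.043 tilt [0. 0.] F [-0.09  0.27 -0.38] gap 59.9 grip 15.0 q7 0.33
go [ 510.8 -133.2   64.5] -> shift [-1.  -0.9 69.6] turn -0.1 dist 70
top [502.7  490.31] 0.0368077
pal [508.54 -88.18] 0.044427898 [311.76 155.76]
```

```bash
python3 -m pendant '[[[0.4,-1,-1,30,0],[0.4,-1,-1,55,0],[0.4,-1,-1,65,0],[0.4,-1,-1,69,0],[0.4,-1,-1,69,0],[0.4,-1,-1,69,0]]]'
python3 -m pendant '[[[0.76,0,0,0,0],[0.76,0,0,0,0],[0.76,0,0,0,0],[0.76,0,0,0,0],[0.76,0,0,-20,0],[0.76,0,0,-60,0],[0.76,0,0,-100,0],[1,0,0,-140,0]]]' >/dev/null
python3 - <<'E'
from lib import *
say(); 
go((460,20,300,None),(460,170,300,None),(502.7,491.5,110,.015))
w=snap("wrist")
for t in tapes(w,90,(450,680,-300,0)): print("pal",t["c"],t["yaw"],t["px"])
E
```

```text
time: 29.58
ee_pos: [511.3, -133.9, 65.4]
tcp_rot: [2.17, 2.269, 0.002]
ft_force: [0.6, -0.5, -0.2]
finger_gap: 60.0
grip_force: 15.0
t 30.2 tcp [ 509.25 -133.94  205.36] yaw(y) 0.044 tilt [-0. -0.] F [ 0.29  0.07 -0.03] gap 73.1 grip 0.0 q7 0.31
go [460  20 300] -> shift [155.9 -42.6 -94.6] turn -0.0 dist 187
go [460 170 300] -> shift [305.8 -36.1 -94.6] turn -0.0 dist 322
go [502.7 491.5 110. ] -> shift [625.1  20.8  95.3] turn 1.6 dist 633
pal [508.45 -88.47] 0.043826286 [316.91 142.99]
pal [ 510.88 -133.15] 0.043386832 [317.63 192.13]
```

```bash
python3 -m pendant '[[[1,31,-9,-19,0],[1,62,-17,-38,0],[1,94,-26,-57,0],[1,125,-34,-76,0],[1,156,-43,-95,0],[1,196,-41,-95,0],[1,236,-39,-95,0],[1,276,-37,-95,0]]]' >/dev/null
python3 -m pendant '[[[1,40,3,0,0],[1,80,7,0,0],[1,120,14,0,0],[1,160,22,0,0],[1,200,30,0,0],[1,240,38,0,0],[1,278,46,15,0],[1,310,52,40,0]]]' >/dev/null
python3 -m pendant '[[[1,15,2,30,2],[1,25,4,65,2],[1,35,6,100,2],[1,39,6,130,2],[1,39,6,145,2],[1,39,6,145,2],[1,39,6,145,2]]]'
python3 - <<'E'
from lib import *
say(); w=snap("wrist");s=snap("top")
for t in tapes(w,34,(380,680,250,540))+tapes(s,34,(380,680,250,540)): print(t["c"],t["yaw"],t["px"])
go((502.5,492,8,.02))
E
```

```text
time: 32.22
ee_pos: [503.1, 490.7, 112.9]
tcp_rot: [2.211, 2.231, -0.004]
ft_force: [0.1, 0.7, 1.1]
finger_gap: 91.6
grip_force: 0.0
t 32.2 tcp [503.08 490.72 112.87] yaw(y) 0.009 tilt [-0. -0.] F [0.14 0.75 1.08] gap 91.6 grip 0.0 q7 -0.87
[502.78 492.61] 0.0068735844 [314.78 201.8 ]
[501.01 490.25] 0.036805592 [192.96 207.22]
go [502.5 492.    8. ] -> shift [ -0.3  -2.4 107.9] turn -0.7 dist 108
```

```bash
python3 -m pendant '[[[1,0,-2,35,0],[1,0,-2,70,0],[1,0,-2,107,0],[1,0,-2,107,0],[0.4,0,-2,107,0],[0.4,0,-2,107,0],[0.4,0,-2,107,0],[0.4,0,-2,107,0]]]' 15 >/dev/null
python3 -m pendant '[[[0.4,0,0,0,0],[0.4,0,0,0,0],[0.4,0,0,0,0],[0.4,0,0,0,0]]]'
python3 -m pendant '[[[0.4,0,0,-20,0],[0.4,0,0,-60,0],[0.4,0,0,-100,0],[0.4,0,0,-140,0],[0.4,0,0,-180,0],[0.4,0,0,-220,0],[0.4,0,0,-260,0],[0.4,0,0,-300,0]]]'
python3 - <<'E'
from lib import *
say(); x,y=pal(-128,-115); go((460,170,305,None),(460,20,305,None),(x,y,130,YAW)); print(x,y)
E
```

```text
time: 33.32
ee_pos: [502.5, 492.2, 9.0]
tcp_rot: [2.212, 2.231, 0.004]
ft_force: [-0.8, -0.9, 7.7]
finger_gap: 60.3
grip_force: 15.0
time: 33.98
ee_pos: [501.0, 490.9, 309.1]
tcp_rot: [2.211, 2.231, -0.0]
ft_force: [0.5, 0.3, -0.4]
finger_gap: 60.0
grip_force: 15.0
t 34.0 tcp [501.01 490.88 309.14] yaw(y) 0.009 tilt [-0. -0.] F [ 0.54  0.27 -0.43] gap 60.0 grip 15.0 q7 -0.86
go [460 170 305] -> shift [-320.5  -43.9    4.2] turn -0.0 dist 324
go [460  20 305] -> shift [-470.5  -45.3    4.3] turn -0.0 dist 473
go [ 512.8 -178.1  130. ] -> shift [-669.1    5.8  179.3] turn -2.1 dist 693
512.8028317458071 -178.1416383443224
```

```bash
python3 -m pendant '[[[0.4,-40,-6,0,0],[0.4,-80,-12,1,0],[0.4,-120,-18,2,0],[0.4,-160,-24,3,0],[0.4,-200,-30,4,0],[0.4,-240,-36,4,0],[0.4,-280,-40,4,0],[0.4,-320,-44,4,0]]]' >/dev/null
python3 -m pendant '[[[0.4,-40,0,0,0],[0.4,-80,0,0,0],[0.4,-120,-1,0,0],[0.4,-155,-1,0,0],[0.4,-190,8,0,0],[0.4,-230,18,0,0],[0.4,-270,30,5,0],[0.4,-305,40,20,0]]]' >/dev/null
python3 -m pendant '[[[0.4,-15,3,30,-2],[0.4,-30,6,70,-2],[0.4,-44,10,110,-2],[0.4,-44,10,140,-2],[0.4,-44,10,150,-2],[0.4,-44,10,150,-2],[0.4,-44,10,150,-2]]]'
python3 - <<'E'
from lib import *
say(); x,y=pal(-128,-115); go((x,y,65.5,YAW))
w=snap("wrist")
for t in tapes(w,90,(450,680,-300,0)): print("pal",t["c"],t["yaw"],t["px"])
E
```

```text
time: 35.9
ee_pos: [513.9, -177.0, 133.7]
tcp_rot: [-2.171, -2.27, -0.0]
ft_force: [-0.2, -0.2, -0.7]
finger_gap: 60.0
grip_force: 15.0
t 35.9 tcp [ 513.86 -176.96  133.67] yaw(y) 0.045 tilt [-0.  0.] F [-0.16 -0.23 -0.66] gap 60.0 grip 15.0 q7 0.44
go [ 512.8 -178.1   65.5] -> shift [-1.1 -1.1 68.2] turn -0.0 dist 68
pal [640.39 -24.84] 0.93321466 [496.88  26.28]
pal [574.23 -93.79] 1.4867281 [411.67 103.41]
pal [509.17 -88.31] 0.049387302 [313.79  87.4 ]
pal [ 510.9  -133.15] 0.058196105 [314.06 156.16]
```

```bash
python3 -m pendant '[[[0.4,-1,-1,30,0],[0.4,-1,-1,55,0],[0.4,-1,-1,64,0],[0.4,-1,-1,67,0],[0.4,-1,-1,67,0],[0.4,-1,-1,67,0]]]'
python3 -m pendant '[[[0.76,0,0,0,0],[0.76,0,0,0,0],[0.76,0,0,0,0],[0.76,0,0,0,0],[0.76,0,0,-20,0],[0.76,0,0,-60,0],[0.76,0,0,-100,0],[0.76,0,0,-140,0]]]' >/dev/null
python3 -m pendant '[[[0.76,-20,0,-40,0],[0.76,-55,0,-80,0],[0.76,-90,0,-100,0],[0.76,-90,0,-100,0],[0.76,-90,0,-100,0]]]' >/dev/null
python3 - <<'E'
from lib import *
say(); w=snap("wrist","w7"); np.savez("w7.npz",**w)
M=np.array([[np.cos(YAW),-np.sin(YAW)],[np.sin(YAW),np.cos(YAW)]])
for t in tapes(w,90,(450,680,-300,0)): print("pal",t["c"],(t["c"]-COR)@M,t["yaw"]-YAW,t["px"])
E
```

```text
time: 36.45
ee_pos: [514.1, -178.8, 67.8]
tcp_rot: [2.17, 2.268, 0.002]
ft_force: [0.6, -0.3, -1.1]
finger_gap: 59.9
grip_force: 15.0
t 37.5 tcp [ 516.68 -273.57  309.22] yaw(y) 0.038 tilt [ 0. -0.] F [-0.04  0.19 -0.26] gap 69.6 grip 0.0 q7 0.56
pal [574.28 -94.86] [-62.84 -34.57] 1.4429754 [367.05  30.11]
pal [509.03 -88.4 ] [-127.73  -25.18] -0.008129485 [313.12  21.51]
pal [ 510.73 -133.19] [-128.05  -70.  ] 0.019788757 [313.73  56.37]
pal [ 593.64 -160.17] [ -46.44 -100.68] 1.5689934 [381.12  82.45]
pal [ 513.6  -178.46] [-127.21 -115.36] -0.008562941 [314.6   93.17]
```

View pics/w7.png

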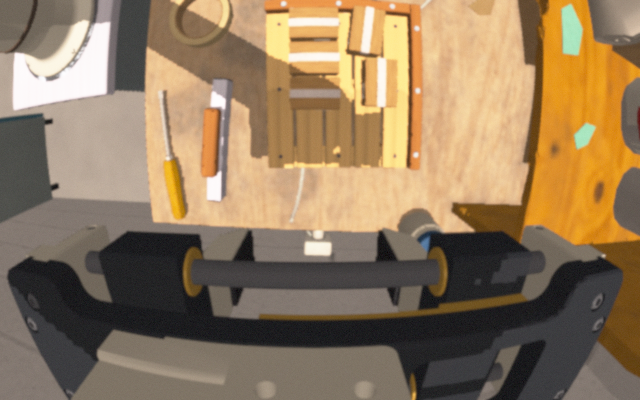

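```bash
cat >> lib.py <<'E'
def grip_se(s,r):
    """orange grip component inside pixel roi (u0,u1,v0,v1): min-area rect on planes"""
    u0,u1,v0,v1=r; h=cv2.cvtColor(s["img"],cv2.COLOR_RGB2HSV).astype(int)[v0:v1,u0:u1]
    m=((h[...,0]<=17)&(h[...,1]>=140)).astype(np.uint8)
    n,L,st,ce=cv2.connectedComponentsWithStats(m); i=1+np.argmax(st[1:,4])
    v,u=np.nonzero(L==i); return np.stack([u+u0,v+v0],1),st[i]
E
python3 - <<'E'
from lib import *
for f,r in (("w7.npz",(195,235,75,205)),("w5.npz",(175,215,80,210))):
    s=dict(np.load(f),fish=True); P,st=grip_se(s,r)
    Q=onplane(s,P,66)[:,:2].astype(np.float32); print(f,len(P),P.min(0),P.max(0),cv2.minAreaRect(Q))
go((375,-290,180,YAW))
E
```

```text
w7.npz 1024 [201 109] [219 176] ((375.4313049316406, -244.31134033203125), (92.2411117553711, 22.718490600585938), 85.61006164550781)
w5.npz 1034 [183 115] [198 182] ((376.43609619140625, -244.43026733398438), (91.83248901367188, 23.138893127441406), 86.12122344970703)
go [ 375 -290  180] -> shift [ -13.7 -142.3  126.7] turn -0.3 dist 191
```

```bash
python3 - <<'E'
from lib import *
go((376,-244.4,130,-.074))
E
```

```text
go [ 376.  -244.4  130. ] -> shift [  31.8 -139.5  176.7] turn 6.6 dist 227
```

```bash
python3 -m pendant '[[[0.76,5,-35,15,2],[0.76,10,-70,40,4],[0.76,18,-100,70,6],[0.76,24,-125,100,7],[0.76,30,-139,135,7],[0.76,32,-139,165,7],[0.76,32,-139,177,7],[0.76,32,-139,177,7]]]' >/dev/null
python3 -m pendant '[[[0.76,0,0,0,0],[0.76,0,0,0,0],[0.76,0,0,0,0]]]'
python3 - <<'E'
from lib import *
say(); w=snap("wrist","w8"); go((376,-244.4,39,-.074))
print(proj(w,[[376,-244.4,66],[379,-196.5,66],[373,-292.3,66]]))
E
```

```text
time: 38.5
ee_pos: [377.3, -242.6, 129.9]
tcp_rot: [2.305, 2.133, 0.001]
ft_force: [-0.1, -0.3, 0.2]
finger_gap: 69.8
grip_force: 0.0
t 38.5 tcp [ 377.3  -242.64  129.87] yaw(y) -0.077 tilt [ 0. -0.] F [-0.05 -0.35  0.16] gap 69.8 grip 0.0 q7 0.55
go [ 376.  -244.4   39. ] -> shift [-1.6 -1.4 91. ] turn -0.2 dist 91
[[313.41 212.58]
 [312.28 148.88]
 [314.43 268.65]]
```

View pics/w8.png

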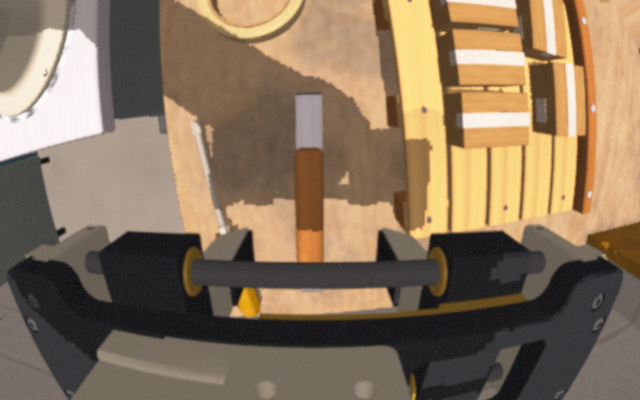

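```bash
python3 -m pendant '[[[0.76,-1,-1,35,0],[0.76,-1,-1,70,0],[0.76,-1,-1,91,0],[0.76,-1,-1,91,0],[0.76,-1,-1,91,0],[0.1,-1,-1,91,0],[0.1,-1,-1,91,0],[0.1,-1,-1,91,0]]]' 45 
python3 -m pendant '[[[0.1,0,0,0,0],[0.1,0,0,0,0],[0.1,0,0,0,0],[0.1,0,0,0,0],[0.1,0,0,0,0],[0.1,0,0,0,0],[0.1,0,0,0,0],[0.1,0,0,0,0]]]'
python3 -m pendant '[[[0.1,0,0,-20,0],[0.1,0,0,-50,0],[0.1,0,0,-85,0],[0.1,0,0,-110,0],[0.1,0,0,-110,0],[0.1,0,0,-110,0]]]'
python3 - <<'E'
from lib import *
say(); x,y=pal(-190,-98); go((x,y,149,YAW),(x,y,97,YAW))
E
```

```text
time: 39.22
ee_pos: [376.6, -244.2, 39.6]
tcp_rot: [2.304, 2.131, 0.002]
ft_force: [1.0, 0.1, -0.8]
finger_gap: 54.5
grip_force: 0.0
time: 39.88
ee_pos: [375.0, -243.5, 37.9]
tcp_rot: [-2.306, -2.133, 0.0]
ft_force: [-0.8, 0.0, 2.4]
finger_gap: 22.2
grip_force: 45.0
time: 40.38
ee_pos: [376.1, -243.8, 148.8]
tcp_rot: [2.304, 2.131, 0.002]
ft_force: [-1.2, -0.3, -1.9]
finger_gap: 21.6
grip_force: 45.0
t 40.4 tcp [ 376.14 -243.77  148.83] yaw(y) -0.078 tilt [ 0. -0.] F [-1.21 -0.27 -1.95] gap 21.6 grip 45.0 q7 0.54
go [ 450.1 -163.9  149. ] -> shift [85.3 67.5 -0. ] turn -7.0 dist 109
go [ 450.1 -163.9   97. ] -> shift [85.4 67.4 52. ] turn -7.0 dist 121
```

```bash
python3 -m pendant '[[[0.1,28,22,0,-3],[0.1,56,45,0,-7],[0.1,85,67,0,-7],[0.1,85,67,20,-7],[0.1,85,67,40,-7],[0.1,85,67,52,-7],[0.1,85,67,52,-7],[0.1,85,67,52,-7]]]'
python3 - <<'E'
from lib import *
say(); x,y=pal(-190,-98); go((x,y,96,YAW)); x,y=pal(-150,-98); go((x,y,96,YAW)); w=snap("wrist","w9")
M=np.array([[np.cos(YAW),-np.sin(YAW)],[np.sin(YAW),np.cos(YAW)]])
for t in tapes(w,90,(450,680,-300,0)): print("pal",(t["c"]-COR)@M,t["yaw"]-YAW,t["px"])
E
```

```text
time: 41.05
ee_pos: [446.5, -163.3, 93.3]
tcp_rot: [-2.169, -2.267, 0.004]
ft_force: [-0.2, 0.1, -2.5]
finger_gap: 21.5
grip_force: 45.0
t 41.0 tcp [ 446.45 -163.33   93.35] yaw(y) 0.044 tilt [-0.01  0.  ] F [-0.25  0.08 -2.54] gap 21.5 grip 45.0 q7 0.46
go [ 450.1 -163.9   96. ] -> shift [-0.8  3.6 -2.7] turn -0.1 dist 5
go [ 490.1 -162.1   96. ] -> shift [-0.7 43.6 -2.9] turn -0.1 dist 44
pal [-40.06  54.69] 0.28776127 [546.43   9.56]
pal [-22.55  38.62] 0.92154866 [570.8   42.19]
pal [-63.02 -33.63] 1.443166 [527.47 139.84]
pal [-124.72  -26.23] 2.8620818 [437.07 119.98]
pal [-128.85  -70.04] -0.02106638 [426.46 197.22]
```

View pics/w9.png

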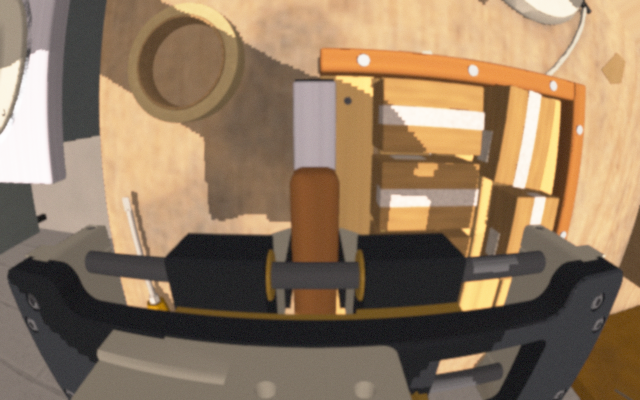

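```bash
python3 -m pendant '[[[0.1,-1,4,-3,0],[0.1,-1,9,-3,0],[0.1,-1,14,-3,0],[0.1,-1,19,-3,0],[0.1,-1,24,-3,0],[0.1,-1,29,-3,0],[0.1,-1,34,-3,0],[0.1,-1,39,-3,0]]]'
python3 - <<'E'
from lib import *
say(); x,y=pal(-118,-98); go((x,y,96,YAW)); w=snap("wrist")
M=np.array([[np.cos(YAW),-np.sin(YAW)],[np.sin(YAW),np.cos(YAW)]])
print((bot.get_obs()["ee_pos"][:2]-COR)@M)
for t in tapes(w,90,(450,680,-300,-50)): print("pal",(t["c"]-COR)@M,t["yaw"]-YAW,t["px"])
E
```

```text
time: 41.77
ee_pos: [487.1, -163.3, 98.7]
tcp_rot: [-2.171, -2.268, 0.002]
ft_force: [-4.7, -0.6, 0.9]
finger_gap: 21.7
grip_force: 45.0
t 41.8 tcp [ 487.12 -163.28   98.72] yaw(y) 0.044 tilt [-0.  0.] F [-4.69 -0.57  0.86] gap 21.7 grip 45.0 q7 0.44
go [ 522.  -160.7   96. ] -> shift [ 1.  35.   2.7] turn -0.1 dist 35
[-151.33  -99.02]
pal [-60.64 -32.25] 1.5016826 [473.16 128.34]
pal [-111.22  -70.48] -0.005589869 [387.15 192.03]
```

```bash
python3 -m pendant '[[[0.1,1,5,1,0],[0.1,1,10,2,0],[0.1,1,15,2,0],[0.1,1,20,2,0],[0.1,1,25,2,0],[0.1,1,30,2,0],[0.1,1,33,2,0],[0.1,1,33,2,0]]]'
python3 - <<'E'
from lib import *
say(); x,y=pal(-111,-98); go((x,y,96.5,YAW)); w=snap("wrist")
M=np.array([[np.cos(YAW),-np.sin(YAW)],[np.sin(YAW),np.cos(YAW)]])
print((bot.get_obs()["ee_pos"][:2]-COR)@M)
for t in tapes(w,90,(450,680,-300,-50)): print("pal",(t["c"]-COR)@M,t["yaw"]-YAW,t["px"])
E
```

```text
time: 42.48
ee_pos: [521.9, -160.7, 97.0]
tcp_rot: [2.171, 2.269, 0.001]
ft_force: [-0.1, -0.7, -2.3]
finger_gap: 21.5
grip_force: 45.0
t 42.5 tcp [ 521.95 -160.65   97.  ] yaw(y) 0.044 tilt [ 0. -0.] F [-0.14 -0.73 -2.34] gap 21.5 grip 45.0 q7 0.42
go [ 529.  -160.4   96.5] -> shift [-0.1  7.1  0.5] turn -0.0 dist 7
[-118.1   -97.96]
pal [-27.71 -31.17] 1.572576 [471.56 127.72]
pal [-76.02 -70.34] 0.004185036 [388.31 194.18]
```

```bash
python3 -m pendant '[[[0.1,0,2,0,0],[0.1,0,4,0,0],[0.1,0,5,0,0],[0.1,0,6,0,0],[0.1,0,6,0,0],[0.1,0,6,0,0]]]' | sed -n 2,4p
python3 -m pendant '[[[0.1,0,1,0,0],[0.1,0,1,0,0],[0.1,0,1,0,0]]]' | sed -n 2,4p
python3 -m pendant '[[[0.1,0,1,0,0],[0.1,0,1,0,0],[0.1,0,1,0,0]]]' | sed -n 2,4p
python3 -m pendant '[[[0.1,0,1,0,0],[0.1,0,1,0,0],[0.1,0,1,0,0]]]' | sed -n 2,4p
python3 - <<'E'
from lib import *
say(); w=snap("wrist")
M=np.array([[np.cos(YAW),-np.sin(YAW)],[np.sin(YAW),np.cos(YAW)]])
print((bot.get_obs()["ee_pos"][:2]-COR)@M)
for t in tapes(w,90,(450,680,-300,-50)): print("pal",(t["c"]-COR)@M,t["yaw"]-YAW,t["px"])
E
```

```text
ee_pos: [525.9, -160.7, 96.9]
tcp_rot: [-2.172, -2.269, 0.001]
ft_force: [-4.8, -1.0, 0.2]
ee_pos: [527.4, -160.6, 96.9]
tcp_rot: [-2.172, -2.269, 0.0]
ft_force: [-3.4, -0.4, -1.1]
ee_pos: [528.3, -160.5, 96.9]
tcp_rot: [-2.172, -2.269, 0.0]
ft_force: [-5.1, 0.0, -0.3]
ee_pos: [528.4, -160.5, 96.8]
tcp_rot: [-2.171, -2.268, 0.002]
ft_force: [-7.4, -0.7, 1.9]
t 43.8 tcp [ 528.36 -160.5    96.83] yaw(y) 0.044 tilt [-0.  0.] F [-7.42 -0.75  1.89] gap 21.3 grip 45.0 q7 0.42
[-111.67  -98.09]
pal [-21.49 -30.67] 1.5727993 [471.56 126.96]
pal [-69.88 -70.47] 0.004196927 [388.1  194.16]
```

```bash
for i in 1; do python3 -m pendant '[[[0.1,0,1,0,0],[0.1,0,2,0,0],[0.1,0,2,0,0],[0.1,0,2,0,0]]]' | sed -n 2,4p; done
python3 -m pendant '[[[0.1,0,1,0,0],[0.1,0,2,0,0],[0.1,0,2,0,0],[0.1,0,2,0,0]]]' | sed -n 2,4p
python3 -m pendant '[[[0.1,0,1,0,0],[0.1,0,2,0,0],[0.1,0,2,0,0],[0.1,0,2,0,0]]]' | sed -n 2,4p
```

```text
ee_pos: [528.4, -160.6, 96.6]
tcp_rot: [-2.17, -2.265, 0.005]
ft_force: [-11.5, -0.5, 5.4]
ee_pos: [528.5, -160.5, 96.2]
tcp_rot: [-2.168, -2.263, 0.008]
ft_force: [-15.4, -0.1, 7.9]
ee_pos: [528.6, -160.5, 95.9]
tcp_rot: [-2.166, -2.26, 0.012]
ft_force: [-19.4, -0.9, 10.4]
```

```bash
python3 -m pendant '[[[0.1,0,-8,0,0],[0.1,0,-16,0,0],[0.1,0,-24,-5,0],[0.1,0,-24,-40,0],[0.1,0,-24,-75,0],[0.1,0,-24,-75,0],[0.1,0,-24,-75,0]]]'
python3 - <<'E'
from lib import *
say(); x,y=pal(-98,-165); go((x,y,170,YAW-1.5705),(x,y,96.5,YAW-1.5705)); w=snap("wrist","w10"); np.savez("w10.npz",**w)
M=np.array([[np.cos(YAW),-np.sin(YAW)],[np.sin(YAW),np.cos(YAW)]])
for t in tapes(w,90,(450,680,-300,-50)): print("pal",(t["c"]-COR)@M,t["yaw"]-YAW,t["px"])
E
```

```text
time: 45.42
ee_pos: [514.5, -161.7, 175.1]
tcp_rot: [2.167, 2.265, 0.007]
ft_force: [-0.5, 0.6, -2.8]
finger_gap: 21.6
grip_force: 45.0
t 45.4 tcp [ 514.46 -161.74  175.07] yaw(y) 0.044 tilt [ 0.01 -0.  ] F [-0.45  0.63 -2.84] gap 21.6 grip 45.0 q7 0.40
go [ 545.  -226.7  170. ] -> shift [-66.3  27.6   5.4] turn 89.9 dist 72
go [ 545.  -226.7   96.5] -> shift [-66.2  27.   78.9] turn 89.9 dist 106
pal [-125.76  -36.05] 1.5769452 [314.17 123.57]
pal [-21.44 -31.07] 1.575418 [440.69 122.28]
pal [-71.83 -24.47] 0.0023319945 [382.24 111.34]
pal [-71.77 -69.84] 0.006001301 [379.18 167.8 ]
pal [ -71.58 -114.36] -0.014661275 [377.12 219.41]
```

View pics/w10.png

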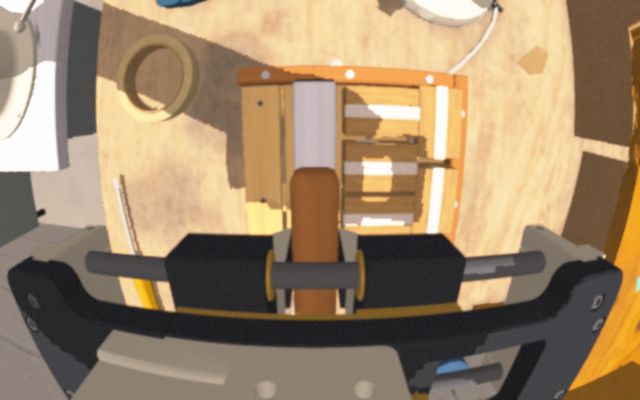

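```bash
python3 -m pendant '[[[0.1,-8,3,0,7],[0.1,-16,7,0,14],[0.1,-24,10,0,21],[0.1,-32,14,0,28],[0.1,-40,17,0,35],[0.1,-48,20,0,42],[0.1,-57,24,0,49],[0.1,-66,27,0,56]]]' >/dev/null
python3 -m pendant '[[[0.1,0,0,0,7],[0.1,0,0,0,14],[0.1,0,0,0,21],[0.1,0,0,0,28],[0.1,0,0,0,34],[0.1,0,0,0,34],[0.1,0,0,0,34]]]'
python3 - <<'E'
from lib import *
say(); x,y=pal(-98,-165); go((x,y,97,YAW-1.5705))
E
```

```text
time: 46.72
ee_pos: [540.7, -225.5, 170.6]
tcp_rot: [-3.141, -0.075, 0.004]
ft_force: [0.6, 0.8, -2.2]
finger_gap: 21.6
grip_force: 45.0
t 46.7 tcp [ 540.74 -225.48  170.59] yaw(y) -1.523 tilt [-0.  0.] F [ 0.55  0.78 -2.2 ] gap 21.6 grip 45.0 q7 -0.90
go [ 545.  -226.7   97. ] -> shift [ 4.4  1.5 73.6] turn 0.1 dist 74
```

```bash
python3 -m pendant '[[[0.1,2,1,25,0],[0.1,2,1,50,0],[0.1,2,1,67,0],[0.1,2,1,72,0],[0.1,2,1,72,0],[0.1,2,1,72,0]]]' | sed -n 2,4p
python3 -m pendant '[[[0.1,0,-4,0,0],[0.1,0,-8,0,0],[0.1,0,-12,0,0],[0.1,0,-16,0,0],[0.1,0,-19,0,0],[0.1,0,-22,0,0],[0.1,0,-22,0,0]]]' | sed -n 2,4p
python3 - <<'E'
from lib import *
say(); x,y=pal(-100,-132); go((x,y,97,YAW-1.5705))
M=np.array([[np.cos(YAW),-np.sin(YAW)],[np.sin(YAW),np.cos(YAW)]]); print((bot.get_obs()["ee_pos"][:2]-COR)@M)
E
```

```text
ee_pos: [543.6, -227.3, 100.2]
tcp_rot: [3.14, 0.071, -0.0]
ft_force: [-0.6, 0.9, -1.6]
ee_pos: [542.8, -204.2, 100.2]
tcp_rot: [-3.141, -0.07, -0.001]
ft_force: [-0.2, -0.3, -2.0]
t 47.8 tcp [ 542.77 -204.19  100.18] yaw(y) -1.526 tilt [0. 0.] F [-0.18 -0.33 -1.97] gap 22.2 grip 45.0 q7 -0.89
go [ 541.5 -193.9   97. ] -> shift [ -0.8 -10.4   3.2] turn -0.0 dist 11
[ -99.24 -142.37]
```

```bash
python3 -m pendant '[[[0.1,-1,-2,2,0],[0.1,-1,-4,3,0],[0.1,-1,-6,3,0],[0.1,-1,-8,3,0],[0.1,-1,-10,3,0],[0.1,-1,-10,3,0],[0.1,-1,-10,3,0]]]' | sed -n 2,4p
python3 -m pendant '[[[0.1,0,-1,0,0],[0.1,0,-2,0,0],[0.1,0,-2,0,0],[0.1,0,-2,0,0]]]' | sed -n 2,4p
python3 -m pendant '[[[0.1,0,-1,0,0],[0.1,0,-2,0,0],[0.1,0,-2,0,0],[0.1,0,-2,0,0]]]' | sed -n 2,4p
python3 - <<'E'
from lib import *
say(); w=snap("wrist","w11"); 
M=np.array([[np.cos(YAW),-np.sin(YAW)],[np.sin(YAW),np.cos(YAW)]]); print((bot.get_obs()["ee_pos"][:2]-COR)@M)
for t in tapes(w,90,(450,680,-300,-50)): print("pal",(t["c"]-COR)@M,t["yaw"]-YAW,t["px"])
E
```

```text
ee_pos: [541.0, -194.9, 96.9]
tcp_rot: [-3.141, -0.069, 0.0]
ft_force: [0.7, -2.1, -1.1]
ee_pos: [541.0, -193.5, 97.0]
tcp_rot: [3.14, 0.068, 0.0]
ft_force: [-0.5, -4.5, -1.4]
ee_pos: [541.0, -193.4, 97.2]
tcp_rot: [3.138, 0.067, 0.001]
ft_force: [1.3, -8.5, -2.6]
t 49.0 tcp [ 540.98 -193.38   97.22] yaw(y) -1.528 tilt [ 0. -0.] F [ 1.28 -8.55 -2.64] gap 21.8 grip 45.0 q7 -0.91
[-100.49 -131.48]
```

```bash
python3 -m pendant '[[[0.1,0,-1,0,0],[0.1,0,-3,0,0],[0.1,0,-3,0,0],[0.1,0,-3,0,0]]]' | sed -n 2,4p
python3 -m pendant '[[[0.1,0,-1,0,0],[0.1,0,-2,0,0],[0.1,0,-2,0,0],[0.1,0,-2,0,0]]]' | sed -n 2,4p
python3 -m pendant '[[[0.1,0,8,0,0],[0.1,0,18,0,0],[0.1,0,25,-10,0],[0.1,0,25,-50,0],[0.1,0,25,-85,0],[0.1,0,25,-85,0],[0.1,0,25,-85,0]]]' | sed -n 2,4p
python3 - <<'E'
from lib import *
say(); w=snap("wrist","w11"); 
M=np.array([[np.cos(YAW),-np.sin(YAW)],[np.sin(YAW),np.cos(YAW)]]); print((bot.get_obs()["ee_pos"][:2]-COR)@M)
for t in tapes(w,90,(450,680,-300,-50)): print("pal",(t["c"]-COR)@M,t["yaw"]-YAW,t["px"])
x,y=pal(-130,-98); go((x,y,180,YAW),(x,y,97,YAW))
E
```

```text
ee_pos: [540.9, -193.1, 97.7]
tcp_rot: [3.134, 0.064, 0.003]
ft_force: [0.8, -12.9, -2.0]
ee_pos: [540.8, -193.0, 98.0]
tcp_rot: [3.132, 0.062, 0.004]
ft_force: [-0.2, -15.7, -2.3]
ee_pos: [543.7, -210.9, 184.7]
tcp_rot: [-3.141, -0.07, -0.008]
ft_force: [-0.1, -0.8, -3.3]
t 50.4 tcp [ 543.66 -210.93  184.68] yaw(y) -1.526 tilt [0. 0.] F [-0.09 -0.76 -3.33] gap 21.7 grip 45.0 q7 -0.94
[-100.07 -148.29]
pal [ -36.22 -148.77] 0.0068989545 [314.23 123.86]
pal [ -72.74 -101.14] -0.0041948557 [257.21 167.4 ]
pal [-71.05 -60.85] -0.008576971 [211.95 167.01]
pal [-71.39 -21.02] 0.000377696 [171.04 169.34]
go [ 510.  -161.2  180. ] -> shift [-29.9 -50.3   2.7] turn 90.0 dist 59
go [ 510.  -161.2   97. ] -> shift [-30.1 -50.2  85.7] turn 90.0 dist 104
```

View pics/w11.png

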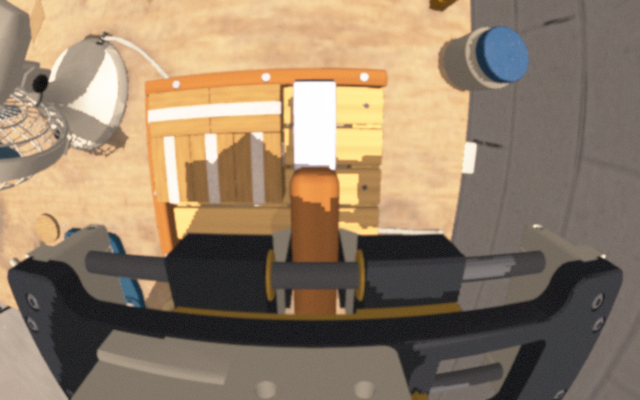

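```bash
python3 -m pendant '[[[0.1,-4,-6,0,-7],[0.1,-8,-12,0,-14],[0.1,-12,-18,0,-21],[0.1,-16,-25,0,-28],[0.1,-20,-32,0,-35],[0.1,-24,-39,0,-42],[0.1,-28,-46,0,-49],[0.1,-33,-50,0,-56]]]' >/dev/null
python3 -m pendant '[[[0.1,0,0,0,-7],[0.1,0,0,0,-14],[0.1,0,0,0,-21],[0.1,0,0,0,-28],[0.1,0,0,0,-34],[0.1,0,0,0,-34],[0.1,0,0,0,-34]]]' | sed -n 2,4p
python3 - <<'E'
from lib import *
say(); x,y=pal(-130,-100); go((x,y,97,YAW))
E
```

```text
ee_pos: [505.5, -161.8, 180.6]
tcp_rot: [-2.173, -2.264, 0.002]
ft_force: [-0.1, 0.2, -1.4]
t 51.6 tcp [ 505.45 -161.83  180.6 ] yaw(y) 0.041 tilt [-0.  0.] F [-0.05  0.24 -1.38] gap 21.7 grip 45.0 q7 0.41
go [ 510.1 -163.2   97. ] -> shift [-1.7  4.9 83.6] turn -0.2 dist 84
```

```bash
python3 -m pendant '[[[0.1,-2,0,35,0],[0.1,-2,0,65,0],[0.1,-2,0,80,0],[0.1,-2,0,83,0],[0.1,-2,0,83,0],[0.1,-2,0,83,0]]]' | sed -n 2,4p
python3 -m pendant '[[[0.1,0,4,0,0],[0.1,0,8,0,0],[0.1,0,12,0,0],[0.1,0,16,0,0],[0.1,0,19,0,0],[0.1,0,21,0,0],[0.1,0,21,0,0],[0.1,0,21,0,0]]]' | sed -n 2,4p
python3 -m pendant '[[[0.1,0,1,0,0],[0.1,0,2,0,0],[0.1,0,2,0,0],[0.1,0,2,0,0]]]' | sed -n 2,4p
python3 -m pendant '[[[0.1,0,1,0,0],[0.1,0,2,0,0],[0.1,0,2,0,0],[0.1,0,2,0,0]]]' | sed -n 2,4p
```

```text
ee_pos: [507.1, -164.6, 99.4]
tcp_rot: [2.173, 2.268, -0.0]
ft_force: [-0.2, -0.2, -1.7]
ee_pos: [527.7, -163.5, 98.9]
tcp_rot: [-2.172, -2.27, 0.0]
ft_force: [0.5, 1.3, -2.2]
ee_pos: [528.5, -163.6, 98.7]
tcp_rot: [-2.171, -2.268, 0.002]
ft_force: [-4.1, 0.6, -0.8]
ee_pos: [528.6, -163.6, 98.4]
tcp_rot: [-2.17, -2.266, 0.005]
ft_force: [-8.8, 0.1, 3.3]
```

```bash
python3 -m pendant '[[[0.1,0,2,0,0],[0.1,0,5,0,0],[0.1,0,5,0,0],[0.1,0,5,0,0]]]' | sed -n 2,4p
python3 -m pendant '[[[0.1,0,-8,0,0],[0.1,0,-18,0,0],[0.1,0,-28,-10,0],[0.1,0,-36,-50,0],[0.1,0,-40,-85,0],[0.1,0,-40,-85,0],[0.1,0,-40,-85,0]]]' | sed -n 2,4p
python3 - <<'E'
from lib import *
say(); w=snap("wrist","w12"); np.savez("w12.npz",**w)
M=np.array([[np.cos(YAW),-np.sin(YAW)],[np.sin(YAW),np.cos(YAW)]])
for t in tapes(w,90,(450,680,-300,-50)): print("pal",(t["c"]-COR)@M,t["yaw"]-YAW,t["px"])
go((376,-244.4,180,-.074),(376,-244.4,38,-.074))
c=w["img"][60:260,320:490]; cv2.imwrite("pics/w12c.png",cv2.resize(c,None,fx=4,fy=3,interpolation=cv2.INTER_CUBIC)[:,:,::-1])
E
```

```text
ee_pos: [528.9, -163.7, 97.5]
tcp_rot: [-2.166, -2.259, 0.013]
ft_force: [-18.1, -0.8, 10.3]
ee_pos: [499.2, -165.4, 186.7]
tcp_rot: [2.168, 2.265, 0.007]
ft_force: [0.2, 0.4, -2.4]
t 54.4 tcp [ 499.18 -165.37  186.68] yaw(y) 0.044 tilt [ 0.01 -0.  ] F [ 0.23  0.4  -2.43] gap 21.4 grip 45.0 q7 0.42
pal [-141.12  -39.52] 1.5764534 [314.2  123.75]
pal [-71.76 -21.  ] 0.00962013 [396.33 104.36]
pal [-71.87 -60.91] 0.002442658 [394.43 151.64]
pal [ -71.63 -100.92] -0.0010057427 [392.68 196.97]
go [ 376.  -244.4  180. ] -> shift [ -74.2 -125.2    4.4] turn 6.8 dist 146
go [ 376.  -244.4   38. ] -> shift [ -74.1 -125.7  146.4] turn 6.8 dist 207
```

View pics/w12c.png

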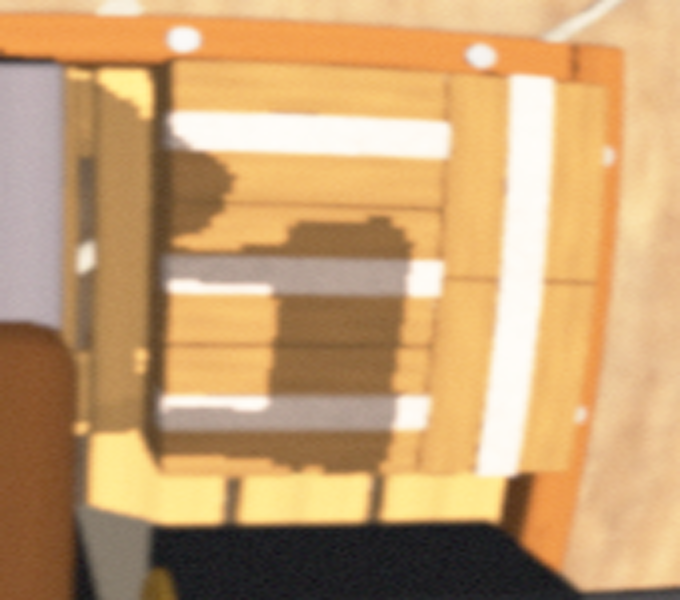

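```bash
python3 -m pendant '[[[0.1,-18,-32,0,2],[0.1,-37,-64,0,4],[0.1,-56,-96,0,6],[0.1,-74,-125,0,7],[0.1,-74,-125,30,7],[0.1,-74,-125,65,7],[0.1,-74,-125,100,7],[0.1,-74,-125,125,7]]]' >/dev/null
python3 -m pendant '[[[0.1,0,0,5,0],[0.1,0,0,10,0],[0.1,0,0,10,0],[0.1,0,0,10,0]]]' 
python3 - <<'E'
from lib import *
say(); go((376,-244.4,38,-.074))
E
```

```text
time: 55.45
ee_pos: [375.8, -244.8, 49.6]
tcp_rot: [2.306, 2.132, 0.0]
ft_force: [0.3, -0.0, -1.8]
finger_gap: 21.3
grip_force: 45.0
t 55.5 tcp [ 375.83 -244.78   49.65] yaw(y) -0.078 tilt [ 0. -0.] F [ 0.33 -0.01 -1.81] gap 21.3 grip 45.0 q7 0.67
go [ 376.  -244.4   38. ] -> shift [ 0.4  0.1 11.6] turn -0.2 dist 12
```

```bash
python3 -m pendant '[[[0.1,0,0,5,0],[0.1,0,0,9,0],[0.1,0,0,11,0],[0.1,0,0,12,0],[0.1,0,0,12,0],[0.1,0,0,12,0]]]' | sed -n 2,4p
python3 -m pendant '[[[0.6,0,0,0,0],[0.6,0,0,0,0],[0.6,0,0,0,0],[0.6,0,0,0,0],[0.6,0,0,0,0],[0.6,0,0,0,0],[0.6,0,0,0,0],[0.6,0,0,0,0]]]'
python3 -m pendant '[[[0.6,0,0,-30,0],[0.6,0,0,-65,0],[0.6,0,0,-100,0],[0.6,0,0,-140,0],[0.6,-40,0,-180,0],[0.6,-70,10,-210,0],[0.6,-70,10,-210,0],[0.6,-70,10,-210,0]]]'
python3 - <<'E'
from lib import *
say(); w=snap("wrist","w13"); s=snap("top")
M=np.array([[np.cos(YAW),-np.sin(YAW)],[np.sin(YAW),np.cos(YAW)]])
for q in (w,s):
  for t in tapes(q,90,(450,680,-300,-50)): print("pal",(t["c"]-COR)@M,t["yaw"]-YAW,t["px"])
E
```

```text
ee_pos: [375.1, -244.4, 37.1]
tcp_rot: [2.307, 2.133, -0.0]
ft_force: [0.6, 0.4, -1.8]
time: 56.62
ee_pos: [375.0, -244.3, 37.0]
tcp_rot: [-2.307, -2.133, 0.0]
ft_force: [0.5, -0.8, -0.8]
finger_gap: 55.3
grip_force: 0.0
time: 57.28
ee_pos: [381.2, -319.5, 250.8]
tcp_rot: [2.304, 2.123, 0.002]
ft_force: [0.2, -0.6, 0.0]
finger_gap: 55.1
grip_force: 0.0
t 57.3 tcp [ 381.15 -319.49  250.8 ] yaw(y) -0.082 tilt [ 0.01 -0.01] F [ 0.22 -0.55  0.  ] gap 55.1 grip 0.0 q7 0.65
pal [-73.41 -65.34] 0.07613737 [466.17   1.58]
pal [-21.3  -89.97] 1.567561 [504.41  25.78]
pal [ -73.48 -101.31] 0.011435058 [468.14  31.95]
pal [-69.57 -22.39] -0.035639826 [365.06 189.39]
pal [-70.62 -62.64] 0.024715766 [377.27 188.78]
pal [ -71.81 -104.15] -0.03933892 [389.82 190.02]
```

View pics/w13.png

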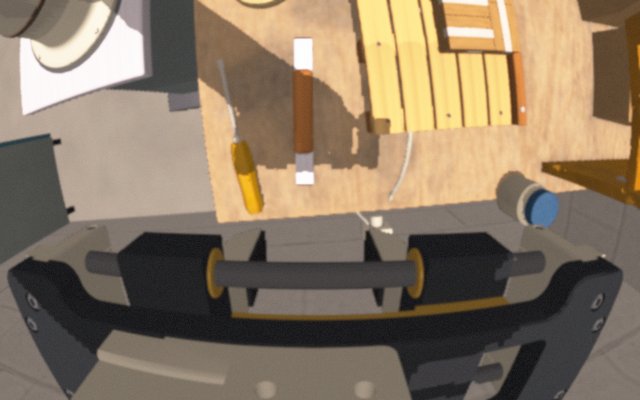

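```bash
python3 -c "
from workcell import bot
print(bot.finish_job())"
```

```text
the job is handed in; nothing more can be done
None
```

Job handed in after about 57 s of robot time: the five cartons found (no front course needed) stand as one tier, pushed tight into the corner of both rails with no gaps visible in the last pictures, and the straightedge is back upright on the bench off the pallet.

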